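# Widen the bread bin for the fresh rolls

### The job

Make room for the fresh bread: move yesterday's dark seeded rolls out of the wooden bin into the green crate, loosen the red clamp knob on the divider, slide the divider all the way to its end stop on the seeded rolls' side and screw the knob fully tight again. Lay all the golden fresh rolls from the sheet pan in the widened part of the bin, and leave the jam jar, tongs and ticket stand where they are.

Things in the scene. Friction and masses are not known exactly. Their poses are not given: they have to be found in the camera images.
- bin: Counter-top bread bin, fixed: dark wooden box 250 (x) x 360 (y) x 60 mm high (front wall, +x side, 48 mm), walls 10 mm, floor 12 mm thick, inside 230 x 340 mm. Origin: centre of the underside; x away from the robot, y along the bin. A steel guide bar for the divider's carriage runs along y outside the rear wall, at x -155 mm, z 50 mm, between brackets at y +-174 mm
- divider (a joint): Position (m) of the divider along the bin's y: pale wooden panel across the bin, 218 mm long (x), 10 mm thick, top 64 mm above the table. 0: panel centre at bin y -10 mm; 0.160: end stop, panel at y +150 mm, 15 mm from the +y wall. Starts at 0 to 0.03. An aluminium carriage (46 x 36 mm, top 76 mm up) bears it on the bar at x -155 mm. Clamped it holds against 40 N; free it slides with 3 N
- divider_grip (a point): Point in the black upright grip on the divider's top edge: grip 50 mm along the bin's x, 12 mm thick along y, from 64 to 88 mm above the table; this point is at x = 0 in the bin, 83 mm above the table, 5 mm under the grip's top
- knob (a joint): Angle (rad) of the red clamp knob on the carriage, about the vertical: 0 is fully tight (hard stop); it grows as the knob is unscrewed, counter-clockwise seen from above, to a hard stop at 1.5 (loose). Divider quite free above 0.7, firmly held below 0.2. Takes 0.12 N m to turn, rising to 0.25 N m over the last 0.6 rad to tight; stays where left. Starts at 0 to 0.08
- knob_grip (a point): Point on the knob's axis, 109 mm above the table, inside the red bar grip: 50 mm long, 15 mm thick, from 91 to 119 mm above the table, over a round black skirt of 34 mm diameter. The point's x axis runs along the bar; with the knob at 0 the bar lies along the bin's x axis
- pan: Baker's aluminium sheet pan, fixed: 300 (x) x 190 (y) mm, rim 16 mm high, rim and floor 4 mm thick. Origin: centre of the underside. Stands on one side of the bin, the crate on the other; which is which varies
- crate: Green plastic crate for yesterday's bread, fixed: open box 260 (x) x 190 (y) x 65 mm high, walls and floor 6 mm. Origin: centre of the underside
- fresh1: Round golden crusty roll with a pale cross cut in its domed top: 62 mm diameter (widest from 13 to 23 mm above its underside), 46 mm high, flat underside of 52 mm diameter, about 70 g. Origin: centre of the underside; z up. Three to five fresh rolls are there, all on the sheet pan
- fresh2: Round golden crusty roll like fresh1
- fresh3: Round golden crusty roll like fresh1
- fresh4: Round golden crusty roll like fresh1
- fresh5: Round golden crusty roll like fresh1
- old1: Yesterday's roll: dark brown with pale seeds, same shape, size and origin as fresh1. One or two of them lie in the bin on the divider's +y side, in its way
- old2: Yesterday's dark seeded roll like old1
- jam_jar: Jam jar, 66 mm diameter, 85 mm high, loose, to be left alone; origin at the centre of its underside
- tongs: Steel bread tongs lying on the counter, 210 x 55 x 12 mm, loose, to be left alone; origin under their centre
- ticket_stand: Small green price-ticket stand on a dark wooden foot, 50 x 80 mm, 85 mm high, loose, to be left alone; origin at the centre of its underside
Not all that is in view belongs to the job. What is shaped like the fresh4 but turquoise is not meant. What is shaped like the fresh3 but pink is not meant.

How it is judged:
On the way, in this order (a step that is already met when the one before it is completed fails the run):
1. the clamp knob is unscrewed (value of joint knob above 0.7 rad), for 0.1 s.
2. the divider is slid to its end stop (value of joint divider above 0.154 m), for 0.2 s.
3. with the divider at its end stop the knob is screwed tight (value of joint divider above 0.154 m and value of joint knob below 0.2 rad), for 0.3 s.
At the end, for the whole second after the job is handed in: Divider within 6 mm of its end stop, knob within 0.2 rad of tight; every fresh roll at rest inside the bin on the wide side of the divider, every one of yesterday's rolls at rest inside the crate (origins within the inner walls, under 65 mm above the underside of bin or crate) (all of step 3 and x of fresh1 in the frame of bin between -0.115 and 0.115 m and y of fresh1 in the frame of bin between -0.17 and 0.145 m and z of each of fresh1, fresh2, fresh3, fresh4, fresh5 in the frame of bin below 0.065 m and linear speed of each of fresh1, fresh2, fresh3, fresh4, fresh5, old1, old2 below 0.02 m/s and x of fresh2 in the frame of bin between -0.115 and 0.115 m and y of fresh2 in the frame of bin between -0.17 and 0.145 m and x of fresh3 in the frame of bin between -0.115 and 0.115 m and y of fresh3 in the frame of bin between -0.17 and 0.145 m and x of fresh4 in the frame of bin between -0.115 and 0.115 m and y of fresh4 in the frame of bin between -0.17 and 0.145 m and x of fresh5 in the frame of bin between -0.115 and 0.115 m and y of fresh5 in the frame of bin between -0.17 and 0.145 m and x of old1 in the frame of crate between -0.125 and 0.125 m and y of old1 in the frame of crate between -0.09 and 0.09 m and z of each of old1, old2 in the frame of crate below 0.065 m and x of old2 in the frame of crate between -0.125 and 0.125 m and y of old2 in the frame of crate between -0.09 and 0.09 m); the robot touches nothing.
It fails at once if the jam jar is moved by more than 4 cm or knocked over (distance of jam_jar from where it was at the start of the episode above 0.04 m or angle between jam_jar's own z axis and vertical above 0.6 rad).
It fails at once if the tongs is moved by more than 4 cm or knocked over (distance of tongs from where it was at the start of the episode above 0.04 m or angle between tongs's own z axis and vertical above 0.6 rad).
It fails at once if the ticket stand is moved by more than 4 cm or knocked over (distance of ticket_stand from where it was at the start of the episode above 0.04 m or angle between ticket_stand's own z axis and vertical above 0.6 rad).
Of fresh1, fresh2, fresh3, fresh4, fresh5 only 3 to 5 are there at a start; the rules pass over those that are not, and their reading is None.
Of old1, old2 only 1 to 2 are there at a start; the rules pass over those that are not, and their reading is None.
At some moment in a run one of fresh1, fresh2, fresh3, fresh4, fresh5, old1, old2 may be knocked a few centimetres aside while the robot is not near it.
Once in a run the grip may slacken for a moment while it holds something.
It also fails if it takes over 210 s, if anything falls off the work surface, if the arm or the gripper's body presses on something with over 40 N, if the wrist force passes 120 N, or if a joint passes its speed limit or range.

### The arm

A 7-joint arm with a two-finger parallel gripper is mounted at the origin on the work surface. World frame = base frame: x ahead of the robot, y to its left, z up, the work surface at z = 0. Lengths are in m, angles in rad, forces in N, time in s.
With the tool pointing down it reaches from about 0.425 to 0.925 m from the base axis. Payload 6.8 kg.
Tool frame: the origin (TCP) lies on the centre line of the jaws, within the pads' length; the fingertips stand 17 mm ahead of it and the grasp point (between the pads) lies 2 mm behind it (nose_length is the distance from the TCP to the fingertips, in m); z points along the fingers, x is the direction in which the jaws open and shut, and the axes are right-handed (so a half turn about z gives the same grasp; the last joint's range is limited). The gripper opens to 85 mm and grips with 20 to 120 N. Pads are 22 mm wide; open, the fingers measure 114 mm over their backs; the gripper's body (76 mm by 85 mm) begins 54 mm behind the grasp point. The pads swing forward as they close: fully open they stand 13 mm farther back than shut.
Start: joints at [-1.43, 0.477, 0.022, 1.555, -0.011, 1.109, -0.083], TCP at [0.166, 0.654, 0.248] pointing down, gripper open.
Joint ranges: [-2.96, 2.96], [-0.34, 2.1], [-1.41, 1.46], [0.24, 2.44], [-1.37, 4.51], [0.17, 1.92], [-2.96, 2.96]. Speed limits (rad/s): [2.39, 2.39, 3.14, 3.14, 3.14, 3.14, 3.14].

### API

Orientations are given as a unit quaternion [w, x, y, z].
In Python, from station import * gives the robot as it stands.
- The arm moves only by the tool send_rows, never from a script. Its argument "commands" is a list of rows, each an object with "translation": the shift along the tool's x, y, z in m, a list of three; "rot": the turn, a rotation vector about the tool's x, y, z in degrees, a list of three; "grip": the finger opening in m, from 0 to 0.0854. In form: [{"translation": [tx, ty, tz], "rot": [rx, ry, rz], "grip": grip}, ...]. A call has exactly 5 rows; each row shifts and turns the commanded pose from where the row before left it, along the tool's axes as they then stand; what a row does not reach is not made up. A row lasts 1/12 s, in which the tool goes at most 41.7 mm and 7.16 degrees, less where a joint would pass 70% of its speed; a pose out of reach is approached as far as the arm can. A call with a gripper value outside its range is refused whole. The fingers move at their own pace and stop on an object; "force" is the grip in N (left out, the last holds). Time passes only in rows, so rows that do not move let the fingers close, or fill a call up. It gives the time, the measured TCP pose, the force and the opening at its end, in the units of the state.
- get_obs(): the state, without advancing time (a new reading comes with each control period).
- read_camera(name): name is "scene" or "top"; returns a dict with "pixels" (480x640x3 uint8, red, green, blue), "depth" (480x640 float32, m along the optical axis (not along the pixel's ray), 0 where there is no reading), "mtx" (3x3 intrinsics, pixels), "extrinsics" (4x4, takes a point from camera to world coordinates). Camera axes: x right, y up, looking along -z (the intrinsics and any distortion apply to the point x, -y, -z); pixel columns grow to the right and rows downward; lengths in m; the calibration is good to about 2 mm. A picture is of the moment at which its call begins.
- hand_in(): hands the job in, once; it reports no verdict.
The state is a dict: "t": time; "q": joint angles; "joint_vel": joint speeds; "joint_torque": joint torques, N m; "eef_pos": TCP position; "tool_rot": TCP orientation; "contact_force": force on the tool from outside, world axes, zero at the start; "torque": the same for the moment, N m; "gripper_width": opening from 0.0 (shut) to 1.0 (fully open).
Only numpy, scipy, OpenCV 4.12 (cv2) and the standard library are available. Lean on these libraries where they do the work, as an engineer would, in place of code of your own. Each camera call takes 0.05 s, during which the arm holds its last target.

## Working session

There is one attempt and no reset: what is moved stays moved. The work goes in short steps, Python scripts to look and compute and a tool call to move; the robot and the scene stay as the last step left them, time stands still between calls to the robot, and variables do not carry over. Pictures are saved under pics/ and viewed, and the job is handed in when it is done.

Besides the shell and the picture viewer there is one more tool, called after "Emit:" by a JSON object that holds its "api" and its "payload", one argument or row to a line. send_rows: Moves the arm, as the interface text tells. Its arguments: {"type":"object","properties":{"commands":{"type":"array","items":{"type":"object","properties":{"translation":{"type":"array","items":{"type":"number"}},"rot":{"type":"array","items":{"type":"number"}},"grip":{"type":"number"}}}},"force":{"type":"number"}},"required":["commands"]}

```bash
ls; mkdir -p pics; python3 - <<'E'
from station import *
import cv2,numpy as np
o=get_obs();print(o)
for n in("scene","top"):
    c=read_camera(n);cv2.imwrite(f"pics/{n}0.png",c["pixels"][:,:,::-1]);print(c["mtx"],c["extrinsics"])
    np.savez(f"{n}0.npz",**c)
E
```

```text
pics
{'t': 0.0, 'q': array([-1.43011297,  0.47782479,  0.02237864,  1.556449  , -0.01149696,
        1.10928976, -0.08310902]), 'joint_vel': array([ 4.10648920e-04,  2.53946481e-03,  1.41975117e-03, -1.52874305e-05,
        7.61171427e-05,  8.29424987e-04,  6.69320195e-04]), 'joint_torque': array([ 4.17743850e-04, -5.96458697e+01,  1.60817955e+00, -2.81190687e+01,
        1.25250622e-02,  9.47239838e-03,  1.72496914e-05]), 'eef_pos': array([0.16610065, 0.65366933, 0.24731092]), 'tool_rot': array([ 6.25868793e-04,  7.89380728e-01,  6.13903265e-01, -6.75809736e-04]), 'contact_force': array([-0.17481795, -0.28869369, -0.58090079]), 'torque': array([-0.02143891, -0.02253   , -0.00075172]), 'gripper_width': 0.9986441604071411}
[[504.72406996   0.         320.76658378]
 [  0.         504.72406996 238.93278592]
 [  0.           0.           1.        ]] [[ 0.71403622 -0.42122588  0.55921466  1.19733749]
 [ 0.69995885  0.44604235 -0.55776682 -0.58551855]
 [-0.0144876   0.78969296  0.61333118  0.8145563 ]
 [ 0.          0.          0.          1.        ]]
[[563.95992243   0.         323.33954561]
 [  0.         563.95992243 241.25742727]
 [  0.           0.           1.        ]] [[-0.02082712  0.97685754 -0.21287456  0.29260136]
 [-0.99977008 -0.0192628   0.0094202   0.05521149]
 [ 0.00510163  0.21302181  0.97703413  1.29294255]
 [ 0.          0.          0.          1.        ]]
```

View pics/top0.png

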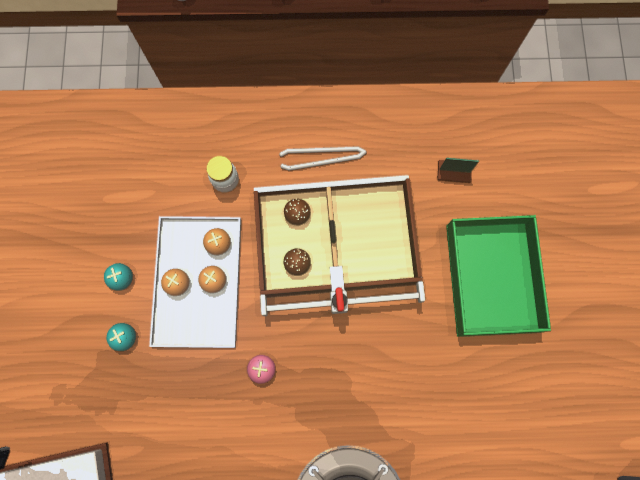

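View pics/scene0.png

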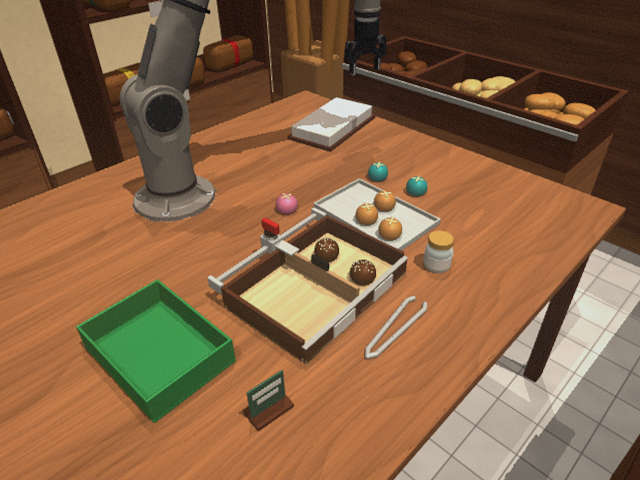

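```bash
cat > h.py <<'E'
import numpy as np,cv2
from scipy.spatial.transform import Rotation as R
def load(n,i=None):
    if i is None:
        from station import read_camera
        return read_camera(n)
    return dict(np.load(f"{n}{i}.npz"))
def ray(c,u,v):
    K=c["mtx"];u=np.asarray(u,float);v=np.asarray(v,float)
    d=np.stack([(u-K[0,2])/K[0,0],-(v-K[1,2])/K[1,1],-np.ones_like(u)],-1)
    return d@c["extrinsics"][:3,:3].T
def onplane(c,u,v,z):
    d=ray(c,u,v);o=c["extrinsics"][:3,3];s=(z-o[2])/d[...,2]
    return o+d*s[...,None]
def cloud(c):
    v,u=np.mgrid[0:480,0:640]
    return c["extrinsics"][:3,3]+ray(c,u,v)*c["depth"][...,None]
def hsv(c): return cv2.cvtColor(c["pixels"],cv2.COLOR_RGB2HSV)
def blobs(m,amin=60):
    n,l,s,ce=cv2.connectedComponentsWithStats(m.astype(np.uint8))
    return [(ce[i],s[i],l==i) for i in range(1,n) if s[i,4]>=amin]
E
python3 - <<'E'
from h import *
np.set_printoptions(precision=4,suppress=True)
c=load("top",0);H=hsv(c);P=cloud(c)
Z=P[...,2]
h,s,v=H[...,0],H[...,1],H[...,2]
for (u,w) in [(217,241),(212,279),(175,282),(297,211),(297,262),(340,298),(333,232),(195,260),(300,180),(370,240),(500,270),(118,277),(261,370)]:
    print((u,w),H[w,u],P[w,u],c["depth"][w,u])
print('high red')
for ce,st,m in blobs(((h<6)|(h>174))&(s>180)&(v>120)&(Z>.08),10): 
    p=P[m];print(ce,st[4],p.mean(0),p[:,2].max(),cv2.minAreaRect(p[:,:2].astype(np.float32)))
print('green crate')
m=(h>50)&(h<75)&(s>150)&(P[...,1]<-.1)
for ce,st,mm in blobs(m,500):
    p=P[mm];t=p[(p[:,2]>.055)];r=cv2.minAreaRect(t[:,:2].astype(np.float32));print(ce,r,p[:,2].max())
E
```

```text
(217, 241) [ 19 131 227] [0.5689 0.283  0.0493] 1.2717011
(212, 279) [ 29  47 228] [0.4829 0.2928 0.0474] 1.2552447
(175, 282) [ 33  30 233] [0.477  0.3733 0.053 ] 1.2477281
(297, 211) [ 12 133 134] [0.6342 0.1017 0.0536] 1.283125
(297, 262) [ 12 137 143] [0.5161 0.1029 0.0553] 1.2563746
(340, 298) [  2 183 227] [0.4273 0.0115 0.1132] 1.1817685
(333, 232) [24 59 65] [0.5755 0.022  0.0879] 1.2378813
(195, 260) [108  11 241] [ 0.5358  0.3426 -0.0015] 1.313787
(300, 180) [ 12 153 202] [ 0.7263  0.0957 -0.0007] 1.3558387
(370, 240) [ 32  68 233] [ 0.5726 -0.0658  0.0117] 1.3125448
(500, 270) [ 66 147 186] [ 0.4961 -0.3627  0.0113] 1.2994697
(118, 277) [ 87 150 195] [0.4926 0.504  0.0414] 1.2611419
(261, 370) [ 17  82 226] [0.2831 0.1835 0.0453] 1.2157993
high red
[339.4297 299.6484] 128 [0.4224 0.0132 0.126 ] 1.2929425528293463 ((0.36856791377067566, 0.026082532480359077), (0.02224818803369999, 0.1611914336681366), 76.87945556640625)
green crate
```

```bash
python3 - <<'E'
from h import *
c=load("top",0)
i=c["pixels"][165:325,245:430,::-1];cv2.imwrite("pics/z1.png",cv2.resize(i,None,fx=4,fy=3.7,interpolation=cv2.INTER_CUBIC))
i=c["pixels"][200:350,440:560,::-1];cv2.imwrite("pics/z2.png",cv2.resize(i,None,fx=4,fy=4,interpolation=cv2.INTER_CUBIC))
E
```

```text
(no output)
```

View pics/z1.png

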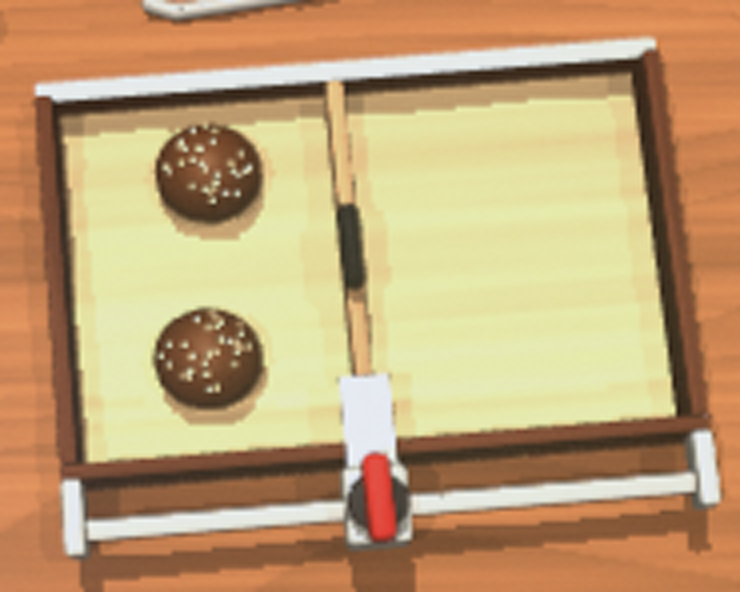

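View pics/z2.png

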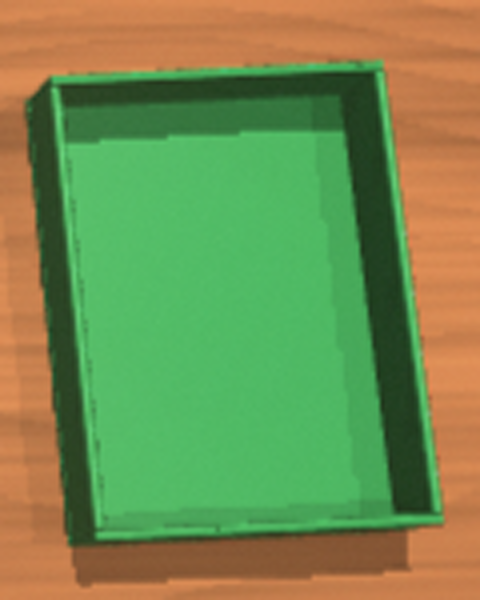

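```bash
cat > fr.py <<'E'
E
python3 - <<'E'
from h import *
np.set_printoptions(precision=4,suppress=True)
c=load("top",0)
def z1(x,y,z): return onplane(c,245+x/4,165+y/3.7,z)
RL=z1(63,480,.06);RR=z1(710,432,.06);FL=z1(36,97,.06);FR=z1(657,50,.06)
print(RL,RR,FL,FR)
d=lambda a,b:np.linalg.norm((a-b)[:2])
print(d(RL,RR),d(FL,FR),d(RL,FL),d(RR,FR))
ey=(RL-RR)+(FL-FR);ex=(FL-RL)+(FR-RR)
print('yaw',np.degrees(np.arctan2(-ey[0],ey[1])),np.degrees(np.arctan2(ex[1],ex[0])))
# wall/brackets
bl=z1(73,518,.05);br=z1(706,467,.05);print('brk',bl,br,np.degrees(np.arctan2(-(bl-br)[0],(bl-br)[1])),d(bl,br))
k=z1(377,497,.119);print('knob',k, z1(374,456,.119),z1(382,540,.119))
print('divgrip',z1(345,207,.088),z1(356,288,.088),z1(350,247,.088))
for x,y in [(209,173),(209,358)]: print('old',z1(x,y,.035))
def z2(x,y,z): return onplane(c,440+x/4,200+y/4,z)
q=[z2(50,78,.065),z2(383,63,.065),z2(443,525,.065),z2(95,537,.065)];print(q,sum(q)/4,[d(q[i],q[i-1]) for i in range(4)])
E
```

```text
[0.444  0.1829 0.06  ] [ 0.4655 -0.1734  0.06  ] [0.6811 0.199  0.06  ] [ 0.7047 -0.1569  0.06  ]
0.356973330288972 0.35664038415329463 0.23760488636946347 0.23973163880952492
yaw 3.6215999230891183 3.9101555092702256
brk [0.4225 0.1784 0.05  ] [ 0.4459 -0.1718  0.05  ] 3.8211470235782232 0.3509885632026557
knob [0.4239 0.0133 0.119 ] [0.4471 0.0143 0.119 ] [0.3997 0.0114 0.119 ]
divgrip [0.6006 0.0252 0.088 ] [0.5511 0.0204 0.088 ] [0.5761 0.023  0.088 ]
old [0.6376 0.1019 0.035 ]
old [0.5203 0.1031 0.035 ]
[array([ 0.6045, -0.2483,  0.065 ]), array([ 0.6096, -0.4368,  0.065 ]), array([ 0.3517, -0.4432,  0.065 ]), array([ 0.3492, -0.2547,  0.065 ])] [ 0.4788 -0.3457  0.065 ] [np.float64(0.25536976771894293), np.float64(0.18861577863701637), np.float64(0.25789599751704456), np.float64(0.18843443659105946)]
```

```bash
cat >> h.py <<'E'
C=np.array([.5795,.0130]);YAW=np.radians(3.75)
ex=np.array([np.cos(YAW),np.sin(YAW)]);ey=np.array([-ex[1],ex[0]])
def tobin(p): 
    d=np.asarray(p)[...,:2]-C; return np.stack([d@ex,d@ey],-1)
def st():
    from station import get_obs
    o=get_obs();q=o["tool_rot"];M=R.from_quat(np.r_[q[1:],q[0]]).as_matrix()
    print("t",round(o["t"],2),"bin",tobin(o["eef_pos"]).round(4),"z",o["eef_pos"][2].round(4),"jawyaw-bin",np.degrees(np.arctan2(M[1,0],M[0,0])-YAW).round(2),"tilt",M[:,2].round(3),"F",o["contact_force"].round(1),"grip",round(o["gripper_width"],3),"q",o["q"].round(2))
def rolls(c,zc=None):
    H=hsv(c);P=cloud(c);h,s,v=[H[...,i].astype(int) for i in range(3)]
    B=tobin(P);out={}
    # fresh: golden
    g=(h>8)&(h<24)&(s>130)&(v>120)
    return H,P,B,g
E
python3 - <<'E'
from h import *
np.set_printoptions(precision=4,suppress=True)
c=load("top",0);H=hsv(c)
st()
# fresh: non-grey blobs on the pan
roi=np.zeros((480,640),bool);roi[222:343,158:236]=1
for ce,s,m in blobs(roi&(H[...,1]>60),100):
    u=s[0]+s[2]/2-.5;v=s[1]+s[3]/2-.5
    p=onplane(c,u,v,.004+.024);print(ce,s,p,tobin(p))
for x,y in [(209,173),(209,358)]:
    p=onplane(c,245+x/4,165+y/3.7,.035);print(tobin(p))
E
```

```text
t 0.1 bin [-0.3706  0.6664] z 0.2474 jawyaw-bin 71.99 tilt [-0.    -0.002 -1.   ] F [ 0.2  0.6 -0.6] grip 0.995 q [-1.43  0.48  0.02  1.56 -0.01  1.11 -0.08]
[216.441 241.297] [203 228  28  27 542] [0.5736 0.288  0.028 ] [0.0121 0.2748]
[211.9073 278.9891] [198 266  28  27 550] [0.4859 0.2976 0.028 ] [-0.0748  0.2901]
[174.8366 281.9574] [161 269  28  27 563] [0.4807 0.3808 0.028 ] [-0.0745  0.3735]
[0.0637 0.0849]
[-0.0531  0.0938]
```

Emit:
{"api": "send_rows", "payload": {
  "commands": [
    {"translation":[0,0,0],"rot":[0,0,-6],"grip":0.085},
    {"translation":[0,0,0],"rot":[0,0,-6],"grip":0.085},
    {"translation":[0,0,0],"rot":[0,0,-6],"grip":0.085},
    {"translation":[0,0,0],"rot":[0,0,0],"grip":0.085},
    {"translation":[0,0,0],"rot":[0,0,0],"grip":0.085}
  ],
  "force": 40
}}

```text
t: 0.52
eef_pos: [0.1663, 0.654, 0.2479]
tool_rot: [0.0, 0.685, 0.729, -0.0]
contact_force: [0.8, -0.3, -0.1]
gripper_width: 0.998
```

```bash
python3 -c "
from h import *
st()"
```

```text
t 0.52 bin [-0.3704  0.6666] z 0.2479 jawyaw-bin 89.81 tilt [-0.    -0.001 -1.   ] F [ 0.8 -0.3 -0.1] grip 0.998 q [-1.38  0.48 -0.04  1.55  0.02  1.11  0.2 ]
```

Emit:
{"api": "send_rows", "payload": {
  "commands": [
    {"translation":[-0.029,0.0217,0],"rot":[0,0,0],"grip":0.085},
    {"translation":[-0.029,0.0217,0],"rot":[0,0,0],"grip":0.085},
    {"translation":[-0.029,0.0217,0],"rot":[0,0,0],"grip":0.085},
    {"translation":[-0.029,0.0217,0],"rot":[0,0,0],"grip":0.085},
    {"translation":[-0.029,0.0217,0],"rot":[0,0,0],"grip":0.085}
  ]
}}

```text
t: 0.93
eef_pos: [0.2848, 0.5151, 0.2482]
tool_rot: [0.0, 0.685, 0.729, -0.0]
contact_force: [0.5, 0.9, 0.6]
gripper_width: 1.0
```

Emit:
{"api": "send_rows", "payload": {
  "commands": [
    {"translation":[-0.029,0.0217,0],"rot":[0,0,0],"grip":0.085},
    {"translation":[-0.029,0.0217,0],"rot":[0,0,0],"grip":0.085},
    {"translation":[-0.029,0.0217,0],"rot":[0,0,0],"grip":0.085},
    {"translation":[-0.029,0.0217,0],"rot":[0,0,0],"grip":0.085},
    {"translation":[-0.029,0.0217,0],"rot":[0,0,0],"grip":0.085}
  ]
}}

```text
t: 1.35
eef_pos: [0.4026, 0.3775, 0.2484]
tool_rot: [-0.0, 0.685, 0.729, 0.0]
contact_force: [0.5, 0.5, 0.7]
gripper_width: 0.997
```

Emit:
{"api": "send_rows", "payload": {
  "commands": [
    {"translation":[-0.029,0.0217,0],"rot":[0,0,0],"grip":0.085},
    {"translation":[-0.029,0.0217,0],"rot":[0,0,0],"grip":0.085},
    {"translation":[-0.029,0.0217,0],"rot":[0,0,0],"grip":0.085},
    {"translation":[-0.029,0.0217,0],"rot":[0,0,0],"grip":0.085},
    {"translation":[-0.029,0.0217,0],"rot":[0,0,0],"grip":0.085}
  ]
}}

```text
t: 1.77
eef_pos: [0.5203, 0.2399, 0.2484]
tool_rot: [-0.0, 0.685, 0.729, 0.0]
contact_force: [0.4, 0.1, -1.0]
gripper_width: 0.995
```

Emit:
{"api": "send_rows", "payload": {
  "commands": [
    {"translation":[-0.029,0.0217,0],"rot":[0,0,0],"grip":0.085},
    {"translation":[-0.029,0.0217,0],"rot":[0,0,0],"grip":0.085},
    {"translation":[-0.029,0.0217,0],"rot":[0,0,0],"grip":0.085},
    {"translation":[-0.029,0.0217,0],"rot":[0,0,0],"grip":0.085},
    {"translation":[-0.029,0.0217,0],"rot":[0,0,0],"grip":0.085}
  ]
}}

```text
t: 2.18
eef_pos: [0.638, 0.1024, 0.2483]
tool_rot: [-0.0, 0.685, 0.729, 0.0]
contact_force: [0.4, -0.1, -0.2]
gripper_width: 0.992
```

```bash
python3 -c "
from h import *
st()"
```

```text
t 2.18 bin [0.0642 0.0854] z 0.2483 jawyaw-bin 89.8 tilt [ 0.  0. -1.] F [ 0.4 -0.1 -0.2] grip 0.992 q [-0.41  0.43  0.22  1.64 -0.1   1.08  1.47]
```

Emit:
{"api": "send_rows", "payload": {
  "commands": [
    {"translation":[0,0,0.036],"rot":[0,0,0],"grip":0.085},
    {"translation":[0,0,0.036],"rot":[0,0,0],"grip":0.085},
    {"translation":[0,0,0.036],"rot":[0,0,0],"grip":0.085},
    {"translation":[0,0,0.036],"rot":[0,0,0],"grip":0.085},
    {"translation":[0,0,0.036],"rot":[0,0,0],"grip":0.085}
  ]
}}

```text
t: 2.6
eef_pos: [0.6371, 0.1038, 0.0668]
tool_rot: [0.0, 0.685, 0.729, 0.0]
contact_force: [1.5, 0.1, 0.0]
gripper_width: 0.993
```

```bash
python3 -c "
from h import *
st()
for n in('top','scene'):
    c=load(n);i=c['pixels'][:,:,::-1]
    i=i[150:330,240:430] if n=='top' else i[190:370,220:420]
    cv2.imwrite('pics/a_%s.png'%n,cv2.resize(i,None,fx=3.3,fy=3.3,interpolation=cv2.INTER_CUBIC))
"
```

```text
t 2.6 bin [0.0634 0.0868] z 0.0668 jawyaw-bin 89.79 tilt [ 0. -0. -1.] F [1.5 0.1 0. ] grip 0.993 q [-0.38  0.64  0.17  1.77 -0.15  0.74  1.5 ]
```

View pics/a_scene.png

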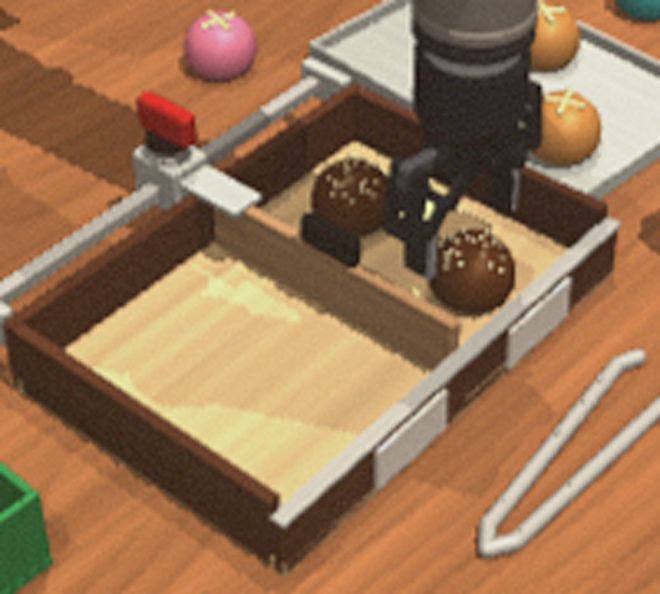

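Emit:
{"api": "send_rows", "payload": {
  "commands": [
    {"translation":[-0.001,0,0.016],"rot":[0,0,0],"grip":0.085},
    {"translation":[0,0,0.016],"rot":[0,0,0],"grip":0.085},
    {"translation":[0,0,0],"rot":[0,0,0],"grip":0.058},
    {"translation":[0,0,0],"rot":[0,0,0],"grip":0.05},
    {"translation":[0,0,0],"rot":[0,0,0],"grip":0.05}
  ],
  "force": 25
}}

```text
t: 3.12
eef_pos: [0.6385, 0.1031, 0.0386]
tool_rot: [0.001, 0.684, 0.73, 0.001]
contact_force: [0.7, 0.3, -0.4]
gripper_width: 0.708
```

```bash
python3 -c "
from h import *
st()
for n in('scene',):
    c=load(n);i=c['pixels'][:,:,::-1]
    i=i[150:330,240:430] if n=='top' else i[190:370,220:420]
    cv2.imwrite('pics/b_%s.png'%n,cv2.resize(i,None,fx=3.3,fy=3.3,interpolation=cv2.INTER_CUBIC))
"
```

```text
t 3.12 bin [0.0648 0.0861] z 0.0386 jawyaw-bin 89.95 tilt [ 0.003  0.001 -1.   ] F [ 0.7  0.3 -0.4] grip 0.708 q [-0.37  0.68  0.16  1.78 -0.16  0.69  1.51]
```

View pics/b_scene.png

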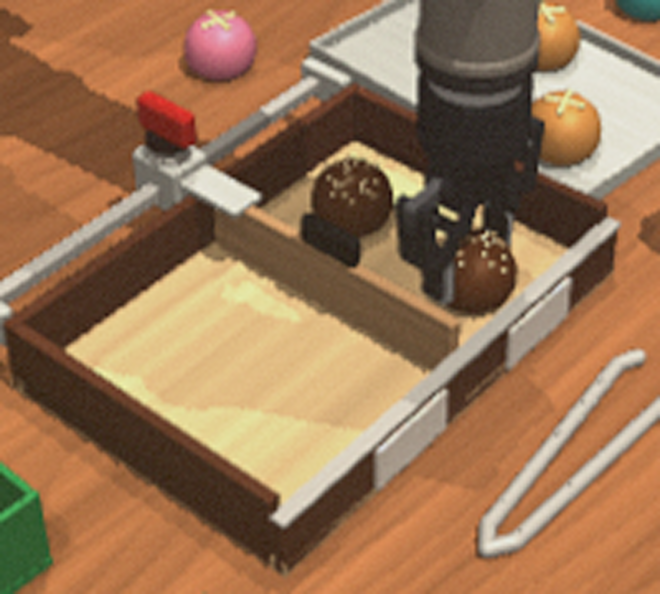

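Emit:
{"api": "send_rows", "payload": {
  "commands": [
    {"translation":[0,0,0],"rot":[0,0,0],"grip":0.05},
    {"translation":[0,0,-0.01],"rot":[0,0,0],"grip":0.05},
    {"translation":[0,0,-0.02],"rot":[0,0,0],"grip":0.05},
    {"translation":[0,0,-0.03],"rot":[0,0,0],"grip":0.05},
    {"translation":[0,0,-0.03],"rot":[0,0,0],"grip":0.05}
  ],
  "force": 30
}}

```text
t: 3.58
eef_pos: [0.6365, 0.1026, 0.1276]
tool_rot: [-0.0, 0.684, 0.73, -0.001]
contact_force: [0.6, -0.2, -0.8]
gripper_width: 0.705
```

```bash
python3 -c "
from h import *
st()
for n in('scene',):
    c=load(n);i=c['pixels'][:,:,::-1]
    i=i[150:330,240:430] if n=='top' else i[190:370,220:420]
    cv2.imwrite('pics/c_%s.png'%n,cv2.resize(i,None,fx=3.3,fy=3.3,interpolation=cv2.INTER_CUBIC))
"
```

```text
t 3.58 bin [0.0627 0.0857] z 0.1276 jawyaw-bin 89.98 tilt [-0.001 -0.    -1.   ] F [ 0.6 -0.2 -0.8] grip 0.705 q [-0.39  0.56  0.19  1.74 -0.13  0.85  1.49]
```

View pics/c_scene.png

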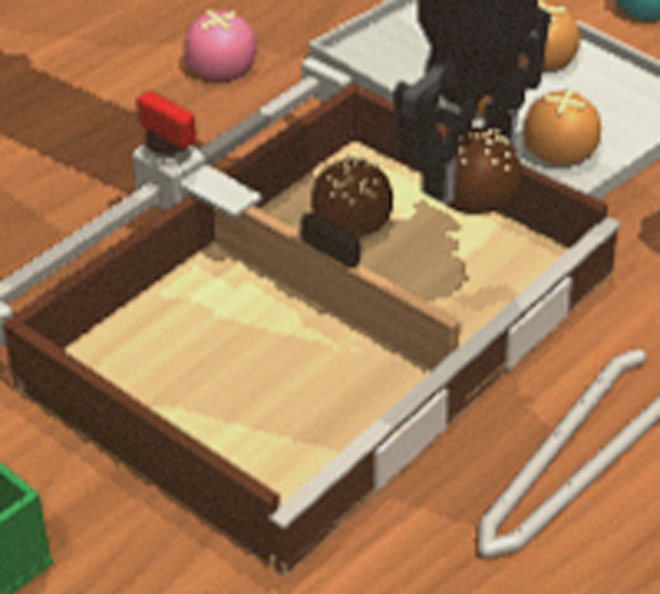

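Emit:
{"api": "send_rows", "payload": {
  "commands": [
    {"translation":[-0.02,-0.006,-0.02],"rot":[0,0,0],"grip":0.05},
    {"translation":[-0.03,-0.0085,-0.02],"rot":[0,0,0],"grip":0.05},
    {"translation":[-0.03,-0.0085,0],"rot":[0,0,0],"grip":0.05},
    {"translation":[-0.03,-0.0085,0],"rot":[0,0,0],"grip":0.05},
    {"translation":[-0.03,-0.0085,0],"rot":[0,0,0],"grip":0.05}
  ]
}}

```text
t: 4.05
eef_pos: [0.6063, -0.0408, 0.1679]
tool_rot: [0.001, 0.684, 0.73, 0.001]
contact_force: [0.7, -0.4, -0.4]
gripper_width: 0.706
```

Emit:
{"api": "send_rows", "payload": {
  "commands": [
    {"translation":[-0.03,-0.0085,0],"rot":[0,0,0],"grip":0.05},
    {"translation":[-0.03,-0.0085,0],"rot":[0,0,0],"grip":0.05},
    {"translation":[-0.03,-0.0085,0],"rot":[0,0,0],"grip":0.05},
    {"translation":[-0.03,-0.0085,0],"rot":[0,0,0],"grip":0.05},
    {"translation":[-0.03,-0.0085,0],"rot":[0,0,0],"grip":0.05}
  ]
}}

```text
t: 4.47
eef_pos: [0.5734, -0.1934, 0.1673]
tool_rot: [0.0, 0.684, 0.73, 0.0]
contact_force: [1.6, 0.8, -0.7]
gripper_width: 0.702
```

Emit:
{"api": "send_rows", "payload": {
  "commands": [
    {"translation":[-0.03,-0.0085,0],"rot":[0,0,0],"grip":0.05},
    {"translation":[-0.03,-0.0085,0],"rot":[0,0,0],"grip":0.05},
    {"translation":[-0.03,-0.0085,0],"rot":[0,0,0],"grip":0.05},
    {"translation":[-0.03,-0.0085,0],"rot":[0,0,0],"grip":0.05},
    {"translation":[-0.03,-0.0085,0],"rot":[0,0,0],"grip":0.05}
  ]
}}

```text
t: 4.88
eef_pos: [0.5407, -0.3459, 0.1673]
tool_rot: [0.0, 0.684, 0.73, 0.0]
contact_force: [0.4, 0.3, -1.3]
gripper_width: 0.707
```

```bash
python3 -c "
from h import *
st()"
```

```text
t 4.88 bin [-0.0622 -0.3556] z 0.1673 jawyaw-bin 89.98 tilt [ 0.001 -0.    -1.   ] F [ 0.4  0.3 -1.3] grip 0.707 q [ 0.27  0.51  0.27  1.73 -0.17  0.92  2.25]
```

Emit:
{"api": "send_rows", "payload": {
  "commands": [
    {"translation":[0,0,0.028],"rot":[0,0,0],"grip":0.05},
    {"translation":[0,0,0.035],"rot":[0,0,0],"grip":0.05},
    {"translation":[0,0,0.033],"rot":[0,0,0],"grip":0.05},
    {"translation":[0,0,0.02],"rot":[0,0,0],"grip":0.05},
    {"translation":[0,0,0.012],"rot":[0,0,0],"grip":0.05}
  ]
}}

```text
t: 5.3
eef_pos: [0.5398, -0.3435, 0.0361]
tool_rot: [-0.002, 0.684, 0.73, -0.0]
contact_force: [0.1, -0.8, -0.2]
gripper_width: 0.706
```

Emit:
{"api": "send_rows", "payload": {
  "commands": [
    {"translation":[0,0,0],"rot":[0,0,0],"grip":0.05},
    {"translation":[0,0,0],"rot":[0,0,0],"grip":0.085},
    {"translation":[0,0,0],"rot":[0,0,0],"grip":0.085},
    {"translation":[0,0,0],"rot":[0,0,0],"grip":0.085},
    {"translation":[0,0,-0.02],"rot":[0,0,0],"grip":0.085}
  ]
}}

```text
t: 5.72
eef_pos: [0.54, -0.3435, 0.057]
tool_rot: [-0.002, 0.684, 0.73, -0.0]
contact_force: [-0.5, 0.1, -0.3]
gripper_width: 0.996
```

```bash
python3 -c "
from h import *
st()
for n in('scene',):
    c=load(n);i=c['pixels'][:,:,::-1]
    cv2.imwrite('pics/d_%s.png'%n,i)
"
```

```text
t 5.72 bin [-0.0627 -0.3531] z 0.057 jawyaw-bin 90.01 tilt [-0.003  0.002 -1.   ] F [-0.5  0.1 -0.3] grip 0.996 q [ 0.3   0.66  0.23  1.79 -0.21  0.73  2.28]
```

View pics/d_scene.png

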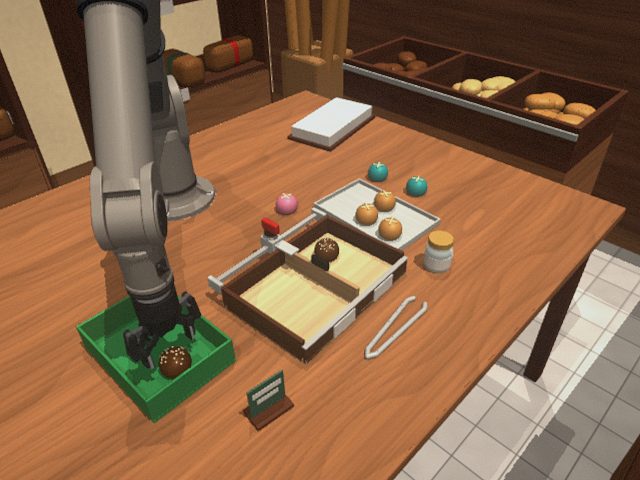

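Emit:
{"api": "send_rows", "payload": {
  "commands": [
    {"translation":[0,0,-0.03],"rot":[0,0,0],"grip":0.085},
    {"translation":[0,0,-0.035],"rot":[0,0,0],"grip":0.085},
    {"translation":[0.01,0,-0.035],"rot":[0,0,0],"grip":0.085},
    {"translation":[0.03,0,-0.01],"rot":[0,0,0],"grip":0.085},
    {"translation":[0.037,0,0],"rot":[0,0,0],"grip":0.085}
  ]
}}

```text
t: 6.18
eef_pos: [0.5384, -0.2714, 0.1741]
tool_rot: [0.005, 0.686, 0.728, 0.002]
contact_force: [1.2, 0.5, 0.8]
gripper_width: 0.996
```

Emit:
{"api": "send_rows", "payload": {
  "commands": [
    {"translation":[0.037,0.002,0],"rot":[0,0,0],"grip":0.085},
    {"translation":[0.037,0.002,0],"rot":[0,0,0],"grip":0.085},
    {"translation":[0.037,0.002,0],"rot":[0,0,0],"grip":0.085},
    {"translation":[0.037,0.002,0],"rot":[0,0,0],"grip":0.085},
    {"translation":[0.037,0.002,0],"rot":[0,0,0],"grip":0.085}
  ]
}}

```text
t: 6.6
eef_pos: [0.5346, -0.0807, 0.17]
tool_rot: [0.001, 0.684, 0.73, 0.001]
contact_force: [0.5, 0.4, 0.6]
gripper_width: 0.989
```

Emit:
{"api": "send_rows", "payload": {
  "commands": [
    {"translation":[0.037,0,0],"rot":[0,0,0],"grip":0.085},
    {"translation":[0.037,0,0],"rot":[0,0,0],"grip":0.085},
    {"translation":[0.037,0,0],"rot":[0,0,0],"grip":0.085},
    {"translation":[0.037,0,0],"rot":[0,0,0],"grip":0.085},
    {"translation":[0.037,0,0],"rot":[0,0,0],"grip":0.085}
  ]
}}

```text
t: 7.02
eef_pos: [0.5224, 0.1041, 0.17]
tool_rot: [0.001, 0.684, 0.73, 0.001]
contact_force: [0.3, 1.0, -0.4]
gripper_width: 0.992
```

```bash
python3 -c "
from h import *
st()
c=load('top');cv2.imwrite('pics/e_top.png',c['pixels'][:,:,::-1])
"
```

```text
t 7.02 bin [-0.051   0.0947] z 0.17 jawyaw-bin 89.97 tilt [ 0.003  0.001 -1.   ] F [ 0.3  1.  -0.4] grip 0.992 q [-0.45  0.34  0.17  1.98 -0.08  0.82  1.39]
```

View pics/e_top.png

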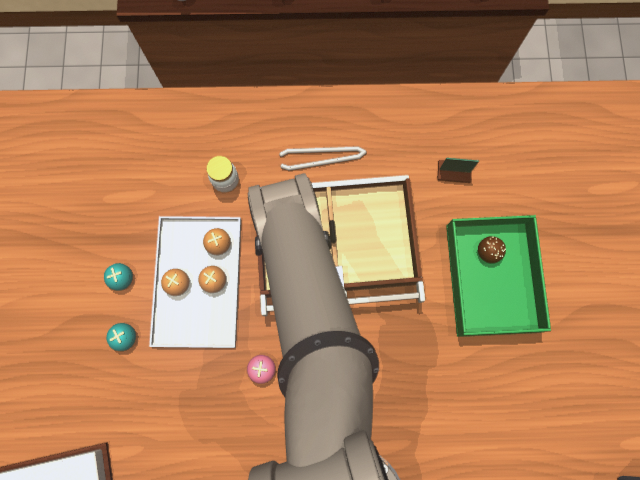

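Emit:
{"api": "send_rows", "payload": {
  "commands": [
    {"translation":[-0.001,-0.002,0.03],"rot":[0,0,0],"grip":0.085},
    {"translation":[0,0,0.035],"rot":[0,0,0],"grip":0.085},
    {"translation":[0,0,0.035],"rot":[0,0,0],"grip":0.085},
    {"translation":[0,0,0.02],"rot":[0,0,0],"grip":0.085},
    {"translation":[0,0,0.014],"rot":[0,0,0],"grip":0.085}
  ]
}}

```text
t: 7.48
eef_pos: [0.5197, 0.1008, 0.0331]
tool_rot: [-0.0, 0.684, 0.73, -0.0]
contact_force: [0.7, -1.0, -0.3]
gripper_width: 0.994
```

Emit:
{"api": "send_rows", "payload": {
  "commands": [
    {"translation":[0,0,0],"rot":[0,0,0],"grip":0.05},
    {"translation":[0,0,0],"rot":[0,0,0],"grip":0.05},
    {"translation":[0,0,0],"rot":[0,0,0],"grip":0.05},
    {"translation":[0,0,0],"rot":[0,0,0],"grip":0.05},
    {"translation":[0,0,-0.01],"rot":[0,0,0],"grip":0.05}
  ]
}}

```text
t: 7.9
eef_pos: [0.5197, 0.1011, 0.0445]
tool_rot: [-0.0, 0.684, 0.73, -0.0]
contact_force: [-0.2, 0.0, -0.1]
gripper_width: 0.704
```

Emit:
{"api": "send_rows", "payload": {
  "commands": [
    {"translation":[0,0,-0.025],"rot":[0,0,0],"grip":0.05},
    {"translation":[0,0,-0.035],"rot":[0,0,0],"grip":0.05},
    {"translation":[0,0,-0.035],"rot":[0,0,0],"grip":0.05},
    {"translation":[0,0,-0.03],"rot":[0,0,0],"grip":0.05},
    {"translation":[0,0,0],"rot":[0,0,0],"grip":0.05}
  ]
}}

```text
t: 8.32
eef_pos: [0.5239, 0.1019, 0.1767]
tool_rot: [0.003, 0.684, 0.73, 0.005]
contact_force: [0.3, 0.6, -0.9]
gripper_width: 0.71
```

```bash
python3 -c "
from h import *
st()
c=load('scene');cv2.imwrite('pics/f_scene.png',c['pixels'][:,:,::-1])
"
```

```text
t 8.32 bin [-0.0496  0.0923] z 0.1767 jawyaw-bin 89.96 tilt [ 0.011  0.004 -1.   ] F [ 0.3  0.6 -0.9] grip 0.71 q [-0.45  0.33  0.18  1.98 -0.08  0.83  1.4 ]
```

View pics/f_scene.png

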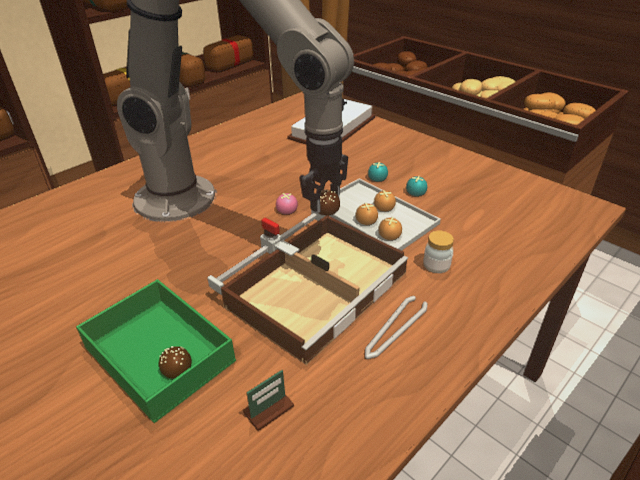

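Emit:
{"api": "send_rows", "payload": {
  "commands": [
    {"translation":[-0.02,-0.005,0],"rot":[0,0,0],"grip":0.05},
    {"translation":[-0.03,-0.0075,0],"rot":[0,0,0],"grip":0.05},
    {"translation":[-0.03,-0.0075,0],"rot":[0,0,0],"grip":0.05},
    {"translation":[-0.03,-0.0075,0],"rot":[0,0,0],"grip":0.05},
    {"translation":[-0.03,-0.0075,0],"rot":[0,0,0],"grip":0.05}
  ]
}}

```text
t: 8.78
eef_pos: [0.4932, -0.0421, 0.1691]
tool_rot: [-0.0, 0.683, 0.73, -0.0]
contact_force: [0.6, -0.8, -0.4]
gripper_width: 0.707
```

Emit:
{"api": "send_rows", "payload": {
  "commands": [
    {"translation":[-0.03,-0.0075,0],"rot":[0,0,0],"grip":0.05},
    {"translation":[-0.03,-0.0075,0],"rot":[0,0,0],"grip":0.05},
    {"translation":[-0.03,-0.0075,0],"rot":[0,0,0],"grip":0.05},
    {"translation":[-0.03,-0.0075,0],"rot":[0,0,0],"grip":0.05},
    {"translation":[-0.03,-0.0075,0],"rot":[0,0,0],"grip":0.05}
  ]
}}

```text
t: 9.2
eef_pos: [0.4656, -0.1942, 0.1692]
tool_rot: [-0.0, 0.684, 0.73, -0.0]
contact_force: [1.0, -0.5, -0.4]
gripper_width: 0.707
```

Emit:
{"api": "send_rows", "payload": {
  "commands": [
    {"translation":[-0.03,-0.0075,0],"rot":[0,0,0],"grip":0.05},
    {"translation":[-0.03,-0.0075,0],"rot":[0,0,0],"grip":0.05},
    {"translation":[-0.03,-0.0075,0],"rot":[0,0,0],"grip":0.05},
    {"translation":[-0.03,-0.0075,0],"rot":[0,0,0],"grip":0.05},
    {"translation":[-0.03,-0.0075,0],"rot":[0,0,0],"grip":0.05}
  ]
}}

```text
t: 9.62
eef_pos: [0.438, -0.3462, 0.169]
tool_rot: [-0.0, 0.684, 0.73, 0.0]
contact_force: [0.2, -0.0, -0.4]
gripper_width: 0.708
```

```bash
python3 -c "
from h import *
st()"
```

```text
t 9.62 bin [-0.1647 -0.3491] z 0.169 jawyaw-bin 90.0 tilt [-0.001  0.001 -1.   ] F [ 0.2 -0.  -0.4] grip 0.708 q [ 0.29  0.39  0.34  1.93 -0.17  0.85  2.35]
```

Emit:
{"api": "send_rows", "payload": {
  "commands": [
    {"translation":[0,0,0.028],"rot":[0,0,0],"grip":0.05},
    {"translation":[0,0,0.035],"rot":[0,0,0],"grip":0.05},
    {"translation":[0,0,0.033],"rot":[0,0,0],"grip":0.05},
    {"translation":[0,0,0.02],"rot":[0,0,0],"grip":0.05},
    {"translation":[0,0,0.014],"rot":[0,0,0],"grip":0.05}
  ]
}}

```text
t: 10.03
eef_pos: [0.4372, -0.3438, 0.0365]
tool_rot: [-0.002, 0.684, 0.73, -0.0]
contact_force: [0.4, 0.2, -0.0]
gripper_width: 0.703
```

Emit:
{"api": "send_rows", "payload": {
  "commands": [
    {"translation":[0,0,0],"rot":[0,0,0],"grip":0.05},
    {"translation":[0,0,0],"rot":[0,0,0],"grip":0.085},
    {"translation":[0,0,0],"rot":[0,0,0],"grip":0.085},
    {"translation":[0,0,0],"rot":[0,0,0],"grip":0.085},
    {"translation":[0,0,-0.02],"rot":[0,0,0],"grip":0.085}
  ]
}}

```text
t: 10.45
eef_pos: [0.438, -0.3441, 0.0581]
tool_rot: [-0.002, 0.684, 0.73, -0.0]
contact_force: [0.0, 0.2, 0.1]
gripper_width: 0.995
```

Emit:
{"api": "send_rows", "payload": {
  "commands": [
    {"translation":[0,0,-0.03],"rot":[0,0,0],"grip":0.085},
    {"translation":[0,0,-0.035],"rot":[0,0,0],"grip":0.085},
    {"translation":[0,0,-0.035],"rot":[0,0,0],"grip":0.085},
    {"translation":[0,0,-0.035],"rot":[0,0,7],"grip":0.085},
    {"translation":[0,0,-0.02],"rot":[0,0,7],"grip":0.085}
  ]
}}

```text
t: 10.87
eef_pos: [0.4402, -0.3464, 0.2196]
tool_rot: [0.003, 0.769, 0.639, 0.002]
contact_force: [0.4, -1.2, -0.5]
gripper_width: 0.998
```

Emit:
{"api": "send_rows", "payload": {
  "commands": [
    {"translation":[0,0,0],"rot":[0,0,7],"grip":0.085},
    {"translation":[0,0,0],"rot":[0,0,7],"grip":0.085},
    {"translation":[0,0,0],"rot":[0,0,7],"grip":0.085},
    {"translation":[0,0,0],"rot":[0,0,7],"grip":0.085},
    {"translation":[0,0,0],"rot":[0,0,7],"grip":0.085}
  ]
}}

```text
t: 11.28
eef_pos: [0.4393, -0.3452, 0.2157]
tool_rot: [0.001, 0.926, 0.378, 0.001]
contact_force: [0.1, -0.5, -0.3]
gripper_width: 0.997
```

Emit:
{"api": "send_rows", "payload": {
  "commands": [
    {"translation":[0,0,0],"rot":[0,0,7],"grip":0.085},
    {"translation":[0,0,0],"rot":[0,0,7],"grip":0.085},
    {"translation":[0,0,0],"rot":[0,0,7],"grip":0.085},
    {"translation":[0,0,0],"rot":[0,0,7],"grip":0.085},
    {"translation":[0,0,0],"rot":[0,0,7],"grip":0.085}
  ]
}}

```text
t: 11.7
eef_pos: [0.4393, -0.3451, 0.2156]
tool_rot: [0.0, 0.997, 0.082, 0.001]
contact_force: [-0.3, -0.4, -0.5]
gripper_width: 0.997
```

Emit:
{"api": "send_rows", "payload": {
  "commands": [
    {"translation":[0,0,0],"rot":[0,0,7],"grip":0.085},
    {"translation":[0,0,0],"rot":[0,0,7],"grip":0.085},
    {"translation":[0,0,0],"rot":[0,0,7],"grip":0.085},
    {"translation":[0,0,0],"rot":[0,0,7],"grip":0.085},
    {"translation":[0,0,0],"rot":[0,0,7],"grip":0.085}
  ]
}}

```text
t: 12.12
eef_pos: [0.4394, -0.3451, 0.2155]
tool_rot: [-0.0, 0.975, -0.221, 0.001]
contact_force: [-0.0, -1.0, -0.4]
gripper_width: 0.996
```

Emit:
{"api": "send_rows", "payload": {
  "commands": [
    {"translation":[0,0,0],"rot":[0,0,7],"grip":0.085},
    {"translation":[0,0,0],"rot":[0,0,7],"grip":0.085},
    {"translation":[0,0,0],"rot":[0,0,7],"grip":0.085},
    {"translation":[0,0,0],"rot":[0,0,7],"grip":0.085},
    {"translation":[0,0,0],"rot":[0,0,7],"grip":0.085}
  ]
}}

```text
t: 12.53
eef_pos: [0.4394, -0.345, 0.2155]
tool_rot: [-0.001, 0.863, -0.504, 0.001]
contact_force: [0.2, -0.7, 0.5]
gripper_width: 0.991
```

```bash
python3 -c "
from h import *
st()
c=load('top');cv2.imwrite('pics/g_top.png',c['pixels'][:,:,::-1])"
```

```text
t 12.53 bin [-0.1632 -0.3481] z 0.2155 jawyaw-bin -64.33 tilt [ 0.002  0.    -1.   ] F [ 0.2 -0.7  0.5] grip 0.991 q [-0.2   0.49  1.01  1.92 -0.49  1.01 -0.02]
```

View pics/g_top.png

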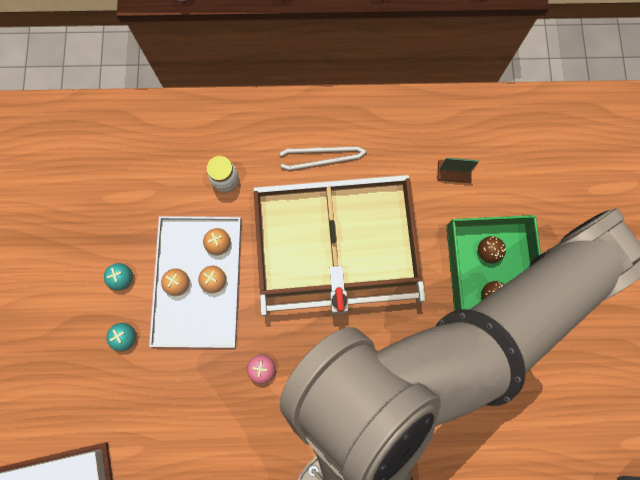

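Emit:
{"api": "send_rows", "payload": {
  "commands": [
    {"translation":[0,0,0],"rot":[0,0,6.4],"grip":0.085},
    {"translation":[0,0,0],"rot":[0,0,6.4],"grip":0.085},
    {"translation":[0,0,0],"rot":[0,0,6.4],"grip":0.085},
    {"translation":[0,0,0],"rot":[0,0,6.4],"grip":0.085},
    {"translation":[0,0,0],"rot":[0,0,0],"grip":0.085}
  ]
}}

```text
t: 13.0
eef_pos: [0.4394, -0.3449, 0.2148]
tool_rot: [-0.0, 0.732, -0.681, 0.0]
contact_force: [-0.1, 0.7, 0.1]
gripper_width: 0.993
```

Emit:
{"api": "send_rows", "payload": {
  "commands": [
    {"translation":[-0.03,0,0],"rot":[0,0,0],"grip":0.085},
    {"translation":[-0.03,0,0],"rot":[0,0,0],"grip":0.085},
    {"translation":[-0.03,0,0],"rot":[0,0,0],"grip":0.085},
    {"translation":[-0.03,0,0],"rot":[0,0,0],"grip":0.085},
    {"translation":[-0.03,0,0],"rot":[0,0,0],"grip":0.085}
  ]
}}

```text
t: 13.42
eef_pos: [0.428, -0.1943, 0.2145]
tool_rot: [-0.001, 0.734, -0.679, -0.0]
contact_force: [1.1, 1.2, 0.4]
gripper_width: 0.996
```

Emit:
{"api": "send_rows", "payload": {
  "commands": [
    {"translation":[-0.03,0,0],"rot":[0,0,0],"grip":0.085},
    {"translation":[-0.03,0,0],"rot":[0,0,0],"grip":0.085},
    {"translation":[-0.03,0,0],"rot":[0,0,0],"grip":0.085},
    {"translation":[-0.03,0,0],"rot":[0,0,0],"grip":0.085},
    {"translation":[-0.03,0,0],"rot":[0,0,0],"grip":0.085}
  ]
}}

```text
t: 13.83
eef_pos: [0.4172, -0.0445, 0.2144]
tool_rot: [-0.0, 0.734, -0.679, -0.0]
contact_force: [0.6, -0.4, 0.3]
gripper_width: 1.0
```

```bash
python3 -c "
from h import *
st()"
```

```text
t 13.83 bin [-0.1657 -0.0468] z 0.2144 jawyaw-bin -89.27 tilt [ 0.     0.001 -1.   ] F [ 0.6 -0.4  0.3] grip 1.0 q [-1.23  0.32  1.44  2.22 -0.4   0.92 -1.04]
```

Emit:
{"api": "send_rows", "payload": {
  "commands": [
    {"translation":[-0.015,-0.003,0],"rot":[0,0,0],"grip":0.06},
    {"translation":[-0.015,-0.003,0],"rot":[0,0,0],"grip":0.06},
    {"translation":[-0.015,-0.003,0],"rot":[0,0,0],"grip":0.05},
    {"translation":[-0.012,-0.002,0],"rot":[0,0,0.5],"grip":0.05},
    {"translation":[0,0,0],"rot":[0,0,0],"grip":0.05}
  ]
}}

```text
t: 14.25
eef_pos: [0.4247, 0.0141, 0.2144]
tool_rot: [-0.001, 0.732, -0.681, -0.0]
contact_force: [0.1, -1.0, 1.1]
gripper_width: 0.59
```

```bash
python3 -c "
from h import *
st()"
```

```text
t 14.25 bin [-0.1544  0.0112] z 0.2144 jawyaw-bin -89.6 tilt [ 0.     0.001 -1.   ] F [ 0.1 -1.   1.1] grip 0.59 q [-1.34  0.35  1.43  2.21 -0.44  0.93 -1.15]
```

Emit:
{"api": "send_rows", "payload": {
  "commands": [
    {"translation":[0,0,0.012],"rot":[0,0,0],"grip":0.05},
    {"translation":[0,0,0.012],"rot":[0,0,0],"grip":0.05},
    {"translation":[0,0,0.012],"rot":[0,0,0],"grip":0.05},
    {"translation":[0,0,0.012],"rot":[0,0,0],"grip":0.05},
    {"translation":[0,0,0.012],"rot":[0,0,0],"grip":0.05}
  ]
}}

```text
t: 14.67
eef_pos: [0.4243, 0.011, 0.1541]
tool_rot: [-0.001, 0.73, -0.683, -0.0]
contact_force: [-0.1, -0.3, 0.3]
gripper_width: 0.586
```

```bash
python3 -c "
from h import *
st()"
```

```text
t 14.67 bin [-0.155   0.0082] z 0.1541 jawyaw-bin -89.9 tilt [ 0.001  0.001 -1.   ] F [-0.1 -0.3  0.3] grip 0.586 q [-1.14  0.42  1.21  2.27 -0.56  0.8  -1.05]
```

Emit:
{"api": "send_rows", "payload": {
  "commands": [
    {"translation":[-0.002,0,0.012],"rot":[0,0,0],"grip":0.05},
    {"translation":[-0.001,0,0.012],"rot":[0,0,0],"grip":0.05},
    {"translation":[0,0,0.012],"rot":[0,0,0],"grip":0.05},
    {"translation":[0,0,0.01],"rot":[0,0,0],"grip":0.05},
    {"translation":[0,0,0],"rot":[0,0,0],"grip":0.05}
  ]
}}

```text
t: 15.08
eef_pos: [0.4232, 0.014, 0.1075]
tool_rot: [0.001, 0.73, -0.683, -0.001]
contact_force: [-0.5, 0.3, -0.5]
gripper_width: 0.586
```

```bash
python3 -c "
from h import *
st()
for n in('top','scene'):
    c=load(n);i=c['pixels'][:,:,::-1]
    i=i[200:350,260:420] if n=='top' else i[180:300,200:360]
    cv2.imwrite('pics/k_%s.png'%n,cv2.resize(i,None,fx=4,fy=4,interpolation=cv2.INTER_CUBIC))
"
```

```text
t 15.08 bin [-0.1559  0.0112] z 0.1075 jawyaw-bin -89.95 tilt [-0.002  0.    -1.   ] F [-0.5  0.3 -0.5] grip 0.586 q [-1.01  0.49  1.05  2.3  -0.68  0.71 -0.96]
```

View pics/k_scene.png

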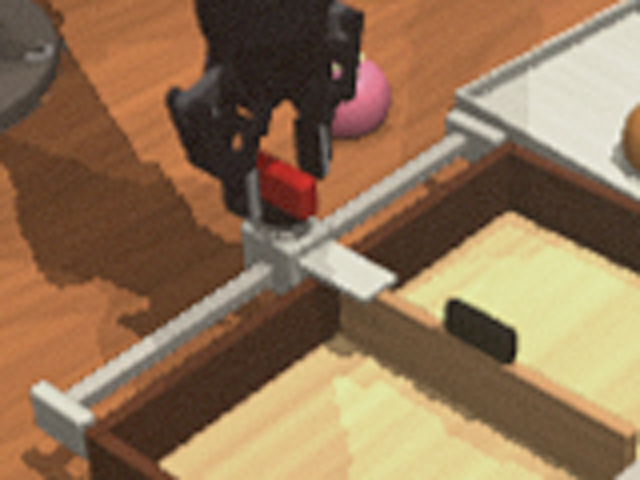

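Emit:
{"api": "send_rows", "payload": {
  "commands": [
    {"translation":[0,0,-0.004],"rot":[0,0,0],"grip":0.05},
    {"translation":[0,0,0],"rot":[0,0,0],"grip":0.005},
    {"translation":[0,0,0],"rot":[0,0,0],"grip":0.005},
    {"translation":[0,0,0],"rot":[0,0,0],"grip":0.005},
    {"translation":[0,0,0],"rot":[0,0,0],"grip":0.005}
  ],
  "force": 50
}}

```text
t: 15.6
eef_pos: [0.4247, 0.0121, 0.1132]
tool_rot: [0.0, 0.729, -0.685, 0.002]
contact_force: [-2.5, -9.1, 10.0]
gripper_width: 0.169
```

```bash
python3 -c "
from h import *
st()"
```

```text
t 15.6 bin [-0.1546  0.0092] z 0.1132 jawyaw-bin -90.17 tilt [ 0.002 -0.003 -1.   ] F [-2.5 -9.1 10. ] grip 0.169 q [-1.03  0.48  1.07  2.3  -0.67  0.71 -0.98]
```

Emit:
{"api": "send_rows", "payload": {
  "commands": [
    {"translation":[0.001,0,0],"rot":[0,0,-5],"grip":0.005},
    {"translation":[0,0,0],"rot":[0,0,-5],"grip":0.005},
    {"translation":[0,0,0],"rot":[0,0,-5],"grip":0.005},
    {"translation":[0,0,0],"rot":[0,0,-5],"grip":0.005},
    {"translation":[0,0,0],"rot":[0,0,-5],"grip":0.005}
  ],
  "force": 60
}}

```text
t: 16.02
eef_pos: [0.425, 0.0106, 0.1132]
tool_rot: [0.001, 0.86, -0.51, 0.002]
contact_force: [-0.7, -12.2, 8.2]
gripper_width: 0.162
```

```bash
python3 -c "
from h import *
st()"
```

```text
t 16.02 bin [-0.1543  0.0077] z 0.1132 jawyaw-bin -65.02 tilt [ 0.003 -0.004 -1.   ] F [ -0.7 -12.2   8.2] grip 0.162 q [-0.95  0.42  0.95  2.29 -0.56  0.67 -0.65]
```

Emit:
{"api": "send_rows", "payload": {
  "commands": [
    {"translation":[0.001,0,0],"rot":[0,0,-6],"grip":0.005},
    {"translation":[0.001,0,0],"rot":[0,0,-6],"grip":0.005},
    {"translation":[0,0,0],"rot":[0,0,-6],"grip":0.005},
    {"translation":[0,0,0],"rot":[0,0,-6],"grip":0.005},
    {"translation":[0,0,0],"rot":[0,0,-6],"grip":0.005}
  ]
}}

```text
t: 16.43
eef_pos: [0.4262, 0.0099, 0.1131]
tool_rot: [0.0, 0.963, -0.269, 0.002]
contact_force: [-0.6, -4.4, 5.2]
gripper_width: 0.161
```

```bash
python3 -c "
from h import *
st()"
```

```text
t 16.43 bin [-0.1532  0.0069] z 0.1131 jawyaw-bin -34.96 tilt [ 0.003 -0.002 -1.   ] F [-0.6 -4.4  5.2] grip 0.161 q [-0.84  0.37  0.8   2.29 -0.44  0.64 -0.25]
```

Emit:
{"api": "send_rows", "payload": {
  "commands": [
    {"translation":[0,0,0],"rot":[0,0,-5],"grip":0.005},
    {"translation":[0,0,0],"rot":[0,0,-5],"grip":0.005},
    {"translation":[0,0,0],"rot":[0,0,-5],"grip":0.005},
    {"translation":[0,0,0],"rot":[0,0,0],"grip":0.005},
    {"translation":[0,0,0],"rot":[0,0,0],"grip":0.005}
  ]
}}

```text
t: 16.85
eef_pos: [0.4269, 0.0118, 0.1131]
tool_rot: [-0.0, 0.99, -0.143, 0.002]
contact_force: [3.7, -1.1, 6.5]
gripper_width: 0.162
```

Emit:
{"api": "send_rows", "payload": {
  "commands": [
    {"translation":[0,0,0],"rot":[0,0,0],"grip":0.05},
    {"translation":[0,0,0],"rot":[0,0,0],"grip":0.05},
    {"translation":[0,0,0],"rot":[0,0,0],"grip":0.05},
    {"translation":[0,0,-0.03],"rot":[0,0,0],"grip":0.05},
    {"translation":[0,0,-0.03],"rot":[0,0,0],"grip":0.05}
  ]
}}

```text
t: 17.27
eef_pos: [0.4229, 0.0116, 0.1715]
tool_rot: [0.002, 0.99, -0.143, -0.003]
contact_force: [0.4, 0.4, 1.1]
gripper_width: 0.583
```

```bash
python3 -c "
from h import *
st()
for n in('scene',):
    c=load(n);i=c['pixels'][:,:,::-1]
    i=i[200:350,260:420] if n=='top' else i[180:300,200:360]
    cv2.imwrite('pics/l_%s.png'%n,cv2.resize(i,None,fx=4,fy=4,interpolation=cv2.INTER_CUBIC))
"
```

```text
t 17.27 bin [-0.1564  0.0088] z 0.1715 jawyaw-bin -20.17 tilt [-0.006 -0.003 -1.   ] F [0.4 0.4 1.1] grip 0.583 q [-0.92  0.22  0.85  2.24 -0.23  0.77 -0.2 ]
```

View pics/l_scene.png

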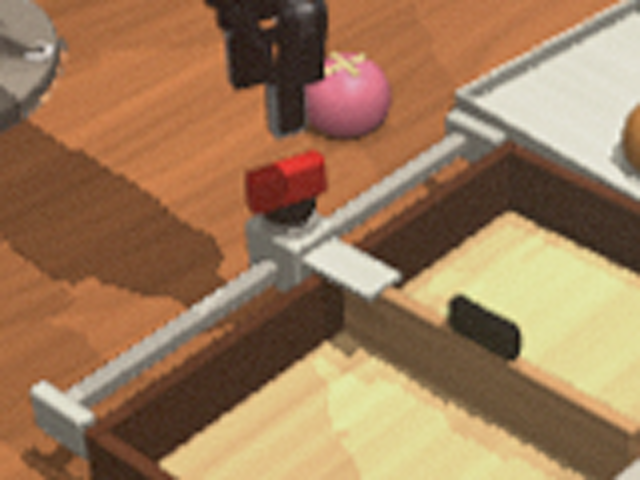

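Emit:
{"api": "send_rows", "payload": {
  "commands": [
    {"translation":[0.003,-0.001,0.02],"rot":[0,0,0],"grip":0.05},
    {"translation":[0,0,0.02],"rot":[0,0,0],"grip":0.05},
    {"translation":[0,0,0.018],"rot":[0,0,0],"grip":0.05},
    {"translation":[0,0,0],"rot":[0,0,0],"grip":0.05},
    {"translation":[0,0,0],"rot":[0,0,0],"grip":0.005}
  ]
}}

```text
t: 17.73
eef_pos: [0.4271, 0.0119, 0.1137]
tool_rot: [0.001, 0.99, -0.143, -0.002]
contact_force: [-0.6, 0.6, 0.2]
gripper_width: 0.461
```

Emit:
{"api": "send_rows", "payload": {
  "commands": [
    {"translation":[0,0,0],"rot":[0,0,0],"grip":0.005},
    {"translation":[0,0,0],"rot":[0,0,0],"grip":0.005},
    {"translation":[0,0,0],"rot":[0,0,0],"grip":0.005},
    {"translation":[-0.0017,-0.0047,0],"rot":[0,0,0],"grip":0.005},
    {"translation":[-0.0034,-0.0094,0],"rot":[0,0,0],"grip":0.005}
  ]
}}

```text
t: 18.15
eef_pos: [0.4267, 0.0252, 0.1152]
tool_rot: [0.0, 0.99, -0.144, -0.0]
contact_force: [-4.6, -4.3, 8.5]
gripper_width: 0.162
```

```bash
python3 -c "
from h import *
st()
for n in('top',):
    c=load(n);i=c['pixels'][:,:,::-1]
    i=i[150:350,240:440] if n=='top' else i[180:300,200:360]
    cv2.imwrite('pics/m_%s.png'%n,cv2.resize(i,None,fx=3,fy=3,interpolation=cv2.INTER_CUBIC))
"
```

```text
t 18.15 bin [-0.1517  0.0221] z 0.1152 jawyaw-bin -20.26 tilt [-0.    -0.001 -1.   ] F [-4.6 -4.3  8.5] grip 0.162 q [-0.83  0.35  0.75  2.28 -0.4   0.64 -0.08]
```

View pics/m_top.png

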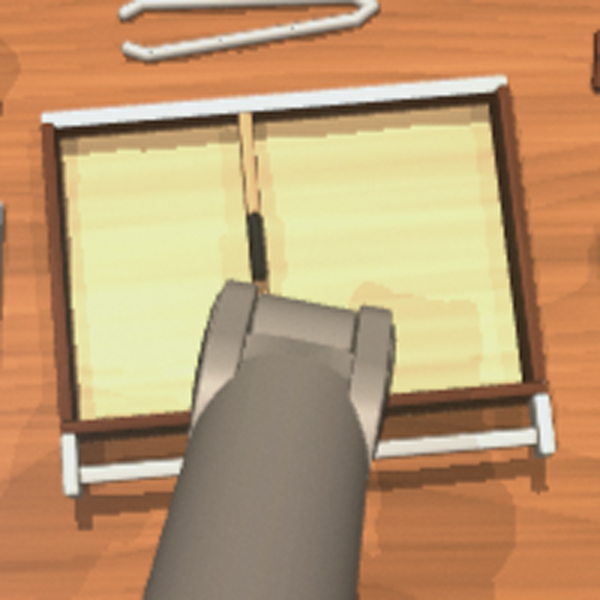

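Emit:
{"api": "send_rows", "payload": {
  "commands": [
    {"translation":[-0.0069,-0.0188,0],"rot":[0,0,0],"grip":0.005},
    {"translation":[-0.0069,-0.0188,0],"rot":[0,0,0],"grip":0.005},
    {"translation":[-0.0069,-0.0188,0],"rot":[0,0,0],"grip":0.005},
    {"translation":[-0.0069,-0.0188,0],"rot":[0,0,0],"grip":0.005},
    {"translation":[-0.0069,-0.0188,0],"rot":[0,0,0],"grip":0.005}
  ]
}}

```text
t: 18.62
eef_pos: [0.42, 0.1269, 0.1152]
tool_rot: [-0.0, 0.99, -0.143, -0.001]
contact_force: [-3.5, -5.5, 8.0]
gripper_width: 0.165
```

```bash
python3 -c "
from h import *
st()"
```

```text
t 18.62 bin [-0.1517  0.1241] z 0.1152 jawyaw-bin -20.2 tilt [-0.001  0.    -1.   ] F [-3.5 -5.5  8. ] grip 0.165 q [-1.05  0.37  0.74  2.25 -0.41  0.65 -0.3 ]
```

Emit:
{"api": "send_rows", "payload": {
  "commands": [
    {"translation":[-0.0028,-0.0075,0],"rot":[0,0,0],"grip":0.005},
    {"translation":[-0.0028,-0.0075,0],"rot":[0,0,0],"grip":0.005},
    {"translation":[-0.0028,-0.0075,0],"rot":[0,0,0],"grip":0.005},
    {"translation":[-0.0007,-0.002,0],"rot":[0,0,0],"grip":0.005},
    {"translation":[0,0,0],"rot":[0,0,0],"grip":0.005}
  ]
}}

```text
t: 19.03
eef_pos: [0.4184, 0.1505, 0.1152]
tool_rot: [0.001, 0.99, -0.143, -0.0]
contact_force: [-3.4, -9.8, 11.4]
gripper_width: 0.162
```

```bash
python3 -c "
from h import *
st()"
```

```text
t 19.03 bin [-0.1518  0.1478] z 0.1152 jawyaw-bin -20.18 tilt [-0.001 -0.002 -1.   ] F [-3.4 -9.8 11.4] grip 0.162 q [-1.09  0.38  0.74  2.24 -0.41  0.66 -0.35]
```

Emit:
{"api": "send_rows", "payload": {
  "commands": [
    {"translation":[-0.0007,-0.002,0],"rot":[0,0,0],"grip":0.005},
    {"translation":[-0.0007,-0.002,0],"rot":[0,0,0],"grip":0.005},
    {"translation":[0,0,0],"rot":[0,0,0],"grip":0.005},
    {"translation":[0,0,0],"rot":[0,0,0],"grip":0.005},
    {"translation":[0,0,0],"rot":[0,0,0],"grip":0.005}
  ]
}}

```text
t: 19.45
eef_pos: [0.4183, 0.1509, 0.1151]
tool_rot: [0.003, 0.989, -0.145, -0.0]
contact_force: [-3.3, -21.1, 16.1]
gripper_width: 0.161
```

```bash
python3 -c "
from h import *
st()
for n in('top',):
    c=load(n);i=c['pixels'][:,:,::-1]
    i=i[150:350,240:440] if n=='top' else i[180:300,200:360]
    cv2.imwrite('pics/n_%s.png'%n,cv2.resize(i,None,fx=3,fy=3,interpolation=cv2.INTER_CUBIC))
"
```

```text
t 19.45 bin [-0.1518  0.1481] z 0.1151 jawyaw-bin -20.4 tilt [-0.001 -0.006 -1.   ] F [ -3.3 -21.1  16.1] grip 0.161 q [-1.1   0.38  0.74  2.24 -0.41  0.66 -0.36]
```

View pics/n_top.png

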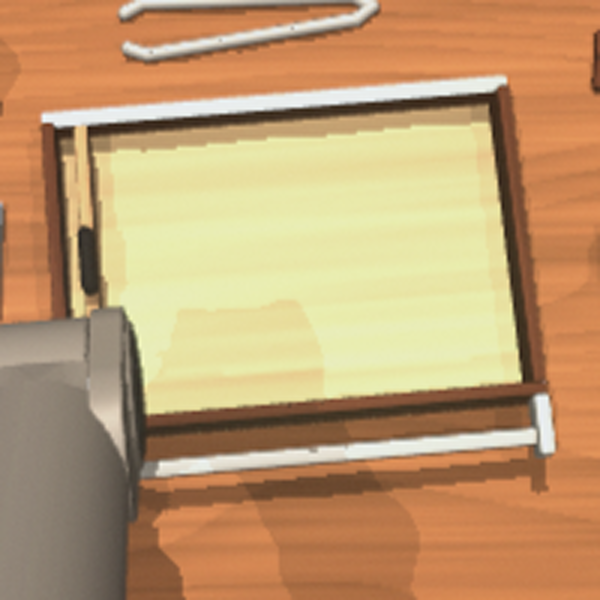

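Emit:
{"api": "send_rows", "payload": {
  "commands": [
    {"translation":[0,0,0],"rot":[0,0,6],"grip":0.005},
    {"translation":[0,0,0],"rot":[0,0,6],"grip":0.005},
    {"translation":[0,0,0],"rot":[0,0,6],"grip":0.005},
    {"translation":[0,0,0],"rot":[0,0,6],"grip":0.005},
    {"translation":[0,0,0],"rot":[0,0,6],"grip":0.005}
  ],
  "force": 70
}}

```text
t: 19.92
eef_pos: [0.4172, 0.1516, 0.1152]
tool_rot: [0.003, 0.917, -0.398, -0.001]
contact_force: [-7.6, -19.3, 21.6]
gripper_width: 0.157
```

```bash
python3 -c "
from h import *
st()"
```

```text
t 19.92 bin [-0.1529  0.1489] z 0.1152 jawyaw-bin -50.66 tilt [-0.004 -0.004 -1.   ] F [ -7.6 -19.3  21.6] grip 0.157 q [-1.2   0.42  0.88  2.25 -0.52  0.69 -0.77]
```

Emit:
{"api": "send_rows", "payload": {
  "commands": [
    {"translation":[0,0,0],"rot":[0,0,6],"grip":0.005},
    {"translation":[0,0,0],"rot":[0,0,6],"grip":0.005},
    {"translation":[0,0,0],"rot":[0,0,6],"grip":0.005},
    {"translation":[0,0,0],"rot":[0,0,6],"grip":0.005},
    {"translation":[0,0,0],"rot":[0,0,6],"grip":0.005}
  ]
}}

```text
t: 20.33
eef_pos: [0.4166, 0.1527, 0.1153]
tool_rot: [0.003, 0.783, -0.621, -0.001]
contact_force: [-11.0, -15.3, 22.9]
gripper_width: 0.156
```

```bash
python3 -c "
from h import *
st()"
```

```text
t 20.33 bin [-0.1534  0.1501] z 0.1153 jawyaw-bin -80.59 tilt [-0.005 -0.003 -1.   ] F [-11.  -15.3  22.9] grip 0.156 q [-1.3   0.49  1.02  2.25 -0.64  0.73 -1.16]
```

Emit:
{"api": "send_rows", "payload": {
  "commands": [
    {"translation":[0,0,0],"rot":[0,0,4],"grip":0.005},
    {"translation":[0,0,0],"rot":[0,0,4],"grip":0.005},
    {"translation":[0,0,0],"rot":[0,0,3],"grip":0.005},
    {"translation":[0,0,0],"rot":[0,0,0],"grip":0.005},
    {"translation":[0,0,0],"rot":[0,0,0],"grip":0.005}
  ]
}}

```text
t: 20.75
eef_pos: [0.4165, 0.1532, 0.1153]
tool_rot: [0.003, 0.723, -0.691, -0.001]
contact_force: [-11.5, -15.0, 26.1]
gripper_width: 0.16
```

```bash
python3 -c "
from h import *
st()
from station import get_obs
print(get_obs()['torque'])"
```

```text
t 20.75 bin [-0.1535  0.1506] z 0.1153 jawyaw-bin -91.18 tilt [-0.005 -0.003 -1.   ] F [-11.5 -15.   26.1] grip 0.16 q [-1.33  0.52  1.07  2.25 -0.69  0.76 -1.3 ]
[-3.41193264  2.4239049   0.52014984]
```

Emit:
{"api": "send_rows", "payload": {
  "commands": [
    {"translation":[0,0,0],"rot":[0,0,2],"grip":0.005},
    {"translation":[0,0,0],"rot":[0,0,2],"grip":0.005},
    {"translation":[0,0,0],"rot":[0,0,0],"grip":0.005},
    {"translation":[0,0,0],"rot":[0,0,0],"grip":0.005},
    {"translation":[0,0,0],"rot":[0,0,0],"grip":0.005}
  ]
}}

```text
t: 21.17
eef_pos: [0.4165, 0.1534, 0.1153]
tool_rot: [-0.003, -0.7, 0.714, 0.0]
contact_force: [-10.6, -15.1, 26.0]
gripper_width: 0.156
```

```bash
python3 -c "
from h import *
st()
from station import get_obs
print(get_obs()['torque'])"
```

```text
t 21.17 bin [-0.1535  0.1507] z 0.1153 jawyaw-bin -94.91 tilt [-0.005 -0.004 -1.   ] F [-10.6 -15.1  26. ] grip 0.156 q [-1.34  0.53  1.09  2.25 -0.71  0.76 -1.35]
[-3.44438255  2.44863964  1.92786701]
```

Emit:
{"api": "send_rows", "payload": {
  "commands": [
    {"translation":[0,0,0],"rot":[0,0,0],"grip":0.05},
    {"translation":[0,0,0],"rot":[0,0,0],"grip":0.05},
    {"translation":[0,0,0],"rot":[0,0,0],"grip":0.05},
    {"translation":[0,0,-0.02],"rot":[0,0,0],"grip":0.05},
    {"translation":[0,0,-0.03],"rot":[0,0,0],"grip":0.05}
  ]
}}

```text
t: 21.58
eef_pos: [0.4174, 0.1573, 0.1638]
tool_rot: [-0.002, -0.699, 0.715, 0.0]
contact_force: [0.2, 0.7, 0.6]
gripper_width: 0.581
```

Emit:
{"api": "send_rows", "payload": {
  "commands": [
    {"translation":[0,0,-0.03],"rot":[0,0,-7],"grip":0.085},
    {"translation":[0,0,-0.03],"rot":[0,0,-7],"grip":0.085},
    {"translation":[0,0,0],"rot":[0,0,-7],"grip":0.085},
    {"translation":[0,0,0],"rot":[0,0,-7],"grip":0.085},
    {"translation":[0,0,0],"rot":[0,0,-7],"grip":0.085}
  ]
}}

```text
t: 22.0
eef_pos: [0.419, 0.1585, 0.2252]
tool_rot: [-0.001, 0.883, -0.469, 0.0]
contact_force: [0.4, 0.5, -0.0]
gripper_width: 0.997
```

```bash
python3 -c "
from h import *
st()
c=load('scene');i=c['pixels'][:,:,::-1]
i=i[160:310,220:440];cv2.imwrite('pics/o_scene.png',cv2.resize(i,None,fx=3.5,fy=3.5,interpolation=cv2.INTER_CUBIC))
c=load('top');cv2.imwrite('pics/o_top.png',c['pixels'][:,:,::-1])
"
```

```text
t 22.0 bin [-0.1507  0.1557] z 0.2252 jawyaw-bin -59.68 tilt [ 0.001  0.002 -1.   ] F [ 0.4  0.5 -0. ] grip 0.997 q [-1.55  0.26  1.24  2.15 -0.31  0.93 -1.1 ]
```

View pics/o_scene.png

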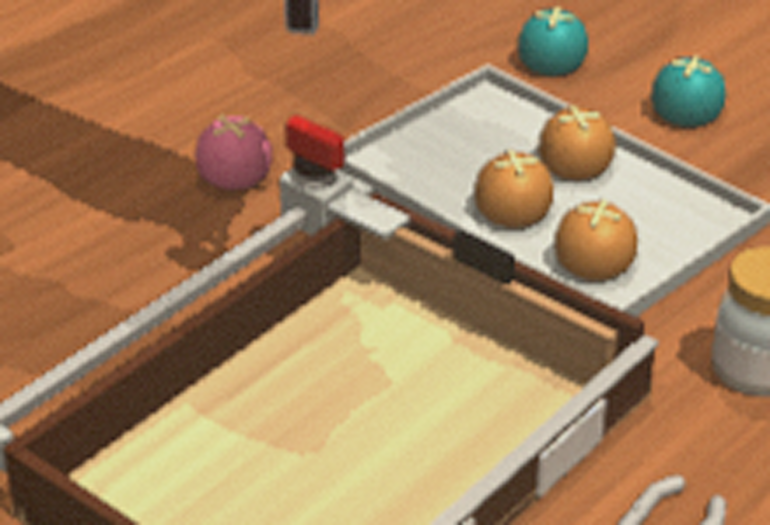

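View pics/o_top.png

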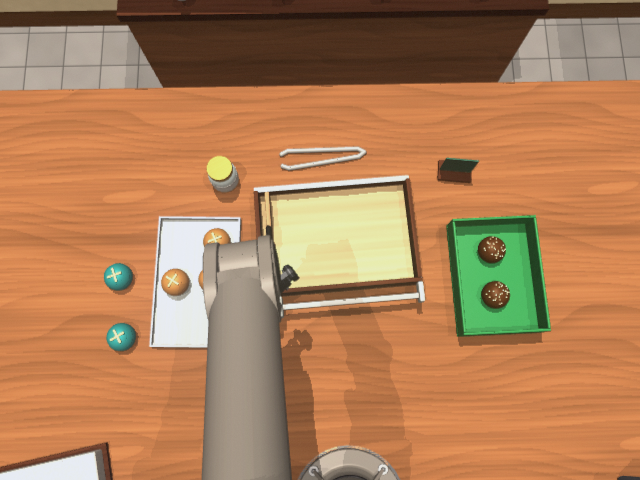

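```bash
python3 - <<'E'
from h import *
np.set_printoptions(precision=4,suppress=True)
c=load("top",0)
i=c["pixels"][205:360,140:250,::-1];cv2.imwrite("pics/z3.png",cv2.resize(i,None,fx=4,fy=3.8,interpolation=cv2.INTER_CUBIC))
for u,v in [(159.5,217.5),(240.5,217.5),(236,347),(151,347)]:print(tobin(onplane(c,u,v,.016)))
E
```

```text
[0.0824 0.4068]
[0.0664 0.2184]
[-0.2301  0.2448]
[-0.2138  0.4329]
```

View pics/z3.png

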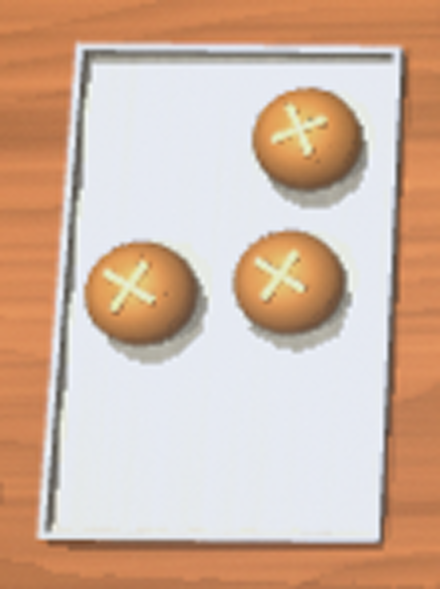

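```bash
cat >> h.py <<'E'
def goto(x,y,z):
    from station import get_obs
    o=get_obs();q=o["tool_rot"];M=R.from_quat(np.r_[q[1:],q[0]]).as_matrix()
    w=np.r_[C+x*ex+y*ey,z];d=M.T@(w-o["eef_pos"]);print("tool delta",d.round(4),"/5",(d/5).round(4),"/10",(d/10).round(4),"/15",(d/15).round(4))
E
```

Emit:
{"api": "send_rows", "payload": {
  "commands": [
    {"translation":[0,0,0],"rot":[0,0,-7],"grip":0.085},
    {"translation":[0,0,0],"rot":[0,0,-7],"grip":0.085},
    {"translation":[-0.0144,-0.0494,0],"rot":[0,0,0],"grip":0.085},
    {"translation":[-0.0108,-0.037,0],"rot":[0,0,0],"grip":0.085},
    {"translation":[-0.0108,-0.037,0],"rot":[0,0,0],"grip":0.085}
  ]
}}

```text
t: 22.52
eef_pos: [0.4714, 0.266, 0.2242]
tool_rot: [-0.001, 0.932, -0.363, -0.001]
contact_force: [0.8, 0.2, 0.8]
gripper_width: 0.999
```

```bash
python3 -c "
from h import *
st();goto(-.0748,.2901,.03)"
```

```text
t 22.52 bin [-0.0913  0.2595] z 0.2242 jawyaw-bin -46.36 tilt [-0.001  0.002 -1.   ] F [0.8 0.2 0.8] grip 0.999 q [-1.41  0.44  1.02  1.95 -0.45  1.   -0.92]
tool delta [-0.0104 -0.0329  0.1943] /5 [-0.0021 -0.0066  0.0389] /10 [-0.001  -0.0033  0.0194] /15 [-0.0007 -0.0022  0.013 ]
```

Emit:
{"api": "send_rows", "payload": {
  "commands": [
    {"translation":[-0.0052,-0.0165,0.015],"rot":[0,0,0],"grip":0.085},
    {"translation":[-0.0052,-0.0165,0.025],"rot":[0,0,0],"grip":0.085},
    {"translation":[0,0,0.036],"rot":[0,0,0],"grip":0.085},
    {"translation":[0,0,0.036],"rot":[0,0,0],"grip":0.085},
    {"translation":[0,0,0.02],"rot":[0,0,0],"grip":0.085}
  ]
}}

```text
t: 22.93
eef_pos: [0.4838, 0.2951, 0.0884]
tool_rot: [0.002, 0.932, -0.363, -0.001]
contact_force: [-0.9, 0.0, 0.4]
gripper_width: 0.992
```

```bash
python3 -c "
from h import *
st();goto(-.0748,.2901,.03)
c=load('scene');i=c['pixels'][:,:,::-1]
i=i[160:310,280:460];cv2.imwrite('pics/p_scene.png',cv2.resize(i,None,fx=3.5,fy=3.5,interpolation=cv2.INTER_CUBIC))"
```

```text
t 22.93 bin [-0.077   0.2878] z 0.0884 jawyaw-bin -46.3 tilt [-0.003 -0.003 -1.   ] F [-0.9  0.   0.4] grip 0.992 q [-1.25  0.66  0.81  1.98 -0.66  0.8  -0.79]
tool delta [-0.0001 -0.0035  0.0584] /5 [-0.     -0.0007  0.0117] /10 [-0.     -0.0003  0.0058] /15 [-0.     -0.0002  0.0039]
```

View pics/p_scene.png

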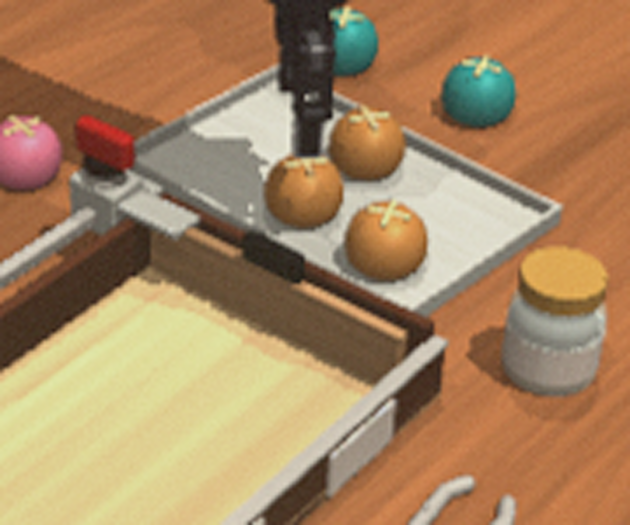

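Emit:
{"api": "send_rows", "payload": {
  "commands": [
    {"translation":[0,-0.002,0.02],"rot":[0,0,0],"grip":0.085},
    {"translation":[0,0,0.02],"rot":[0,0,0],"grip":0.085},
    {"translation":[0,0,0.016],"rot":[0,0,0],"grip":0.085},
    {"translation":[0,0,0],"rot":[0,0,0],"grip":0.085},
    {"translation":[0,0,0],"rot":[0,0,0],"grip":0.05}
  ],
  "force": 30
}}

```text
t: 23.4
eef_pos: [0.487, 0.2968, 0.0365]
tool_rot: [0.0, 0.932, -0.362, -0.0]
contact_force: [1.3, -0.4, 1.0]
gripper_width: 0.878
```

Emit:
{"api": "send_rows", "payload": {
  "commands": [
    {"translation":[0,0,0],"rot":[0,0,0],"grip":0.05},
    {"translation":[0,0,0],"rot":[0,0,0],"grip":0.05},
    {"translation":[0,0,0],"rot":[0,0,0],"grip":0.05},
    {"translation":[0,0,-0.01],"rot":[0,0,0],"grip":0.05},
    {"translation":[0,0,-0.03],"rot":[0,0,0],"grip":0.05}
  ]
}}

```text
t: 23.82
eef_pos: [0.4848, 0.2962, 0.0751]
tool_rot: [0.002, 0.932, -0.361, -0.001]
contact_force: [-0.2, 1.0, -0.8]
gripper_width: 0.694
```

Emit:
{"api": "send_rows", "payload": {
  "commands": [
    {"translation":[0,0,-0.035],"rot":[0,0,0],"grip":0.05},
    {"translation":[0,0,-0.035],"rot":[0,0,0],"grip":0.05},
    {"translation":[0,0,-0.035],"rot":[0,0,0],"grip":0.05},
    {"translation":[0,0,0],"rot":[0,0,0],"grip":0.05},
    {"translation":[0,0,0],"rot":[0,0,0],"grip":0.05}
  ]
}}

```text
t: 24.23
eef_pos: [0.488, 0.2977, 0.1841]
tool_rot: [-0.002, 0.932, -0.361, 0.001]
contact_force: [-0.2, -0.1, -1.8]
gripper_width: 0.693
```

```bash
python3 -c "
from h import *
st();goto(-.06,-.06,.175)
c=load('scene');i=c['pixels'][:,:,::-1]
i=i[100:310,250:460];cv2.imwrite('pics/q_scene.png',cv2.resize(i,None,fx=2.5,fy=2.5,interpolation=cv2.INTER_CUBIC))"
```

```text
t 24.23 bin [-0.0727  0.2901] z 0.1841 jawyaw-bin -46.12 tilt [ 0.003  0.004 -1.   ] F [-0.2 -0.1 -1.8] grip 0.693 q [-1.35  0.54  0.94  1.92 -0.53  0.95 -0.89]
tool delta [0.2611 0.2335 0.0078] /5 [0.0522 0.0467 0.0016] /10 [0.0261 0.0234 0.0008] /15 [0.0174 0.0156 0.0005]
```

View pics/q_scene.png

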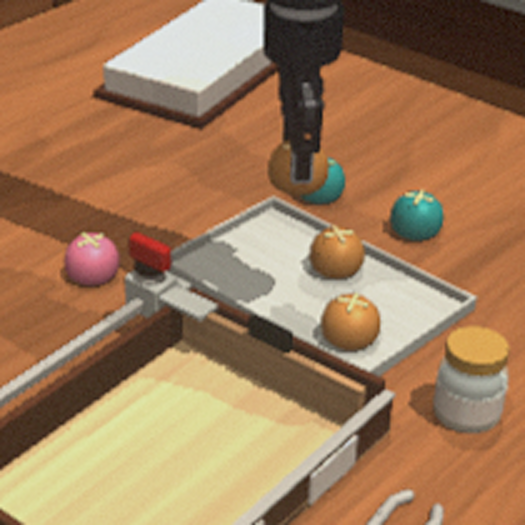

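Emit:
{"api": "send_rows", "payload": {
  "commands": [
    {"translation":[0.02,0.018,0],"rot":[0,0,0],"grip":0.05},
    {"translation":[0.025,0.0225,0],"rot":[0,0,0],"grip":0.05},
    {"translation":[0.025,0.0225,0],"rot":[0,0,0],"grip":0.05},
    {"translation":[0.025,0.0225,0],"rot":[0,0,0],"grip":0.05},
    {"translation":[0.025,0.0225,0],"rot":[0,0,0],"grip":0.05}
  ]
}}

```text
t: 24.7
eef_pos: [0.5015, 0.1346, 0.1801]
tool_rot: [0.001, 0.933, -0.361, -0.001]
contact_force: [1.1, 0.2, -0.1]
gripper_width: 0.69
```

Emit:
{"api": "send_rows", "payload": {
  "commands": [
    {"translation":[0.028,0.025,0],"rot":[0,0,0],"grip":0.05},
    {"translation":[0.028,0.025,0],"rot":[0,0,0],"grip":0.05},
    {"translation":[0.028,0.025,0],"rot":[0,0,0],"grip":0.05},
    {"translation":[0.028,0.025,0],"rot":[0,0,0],"grip":0.05},
    {"translation":[0.028,0.025,0],"rot":[0,0,0],"grip":0.05}
  ]
}}

```text
t: 25.12
eef_pos: [0.5208, -0.0519, 0.1801]
tool_rot: [0.0, 0.932, -0.361, -0.001]
contact_force: [0.9, -0.2, -0.8]
gripper_width: 0.692
```

```bash
python3 -c "
from h import *
st();goto(-.06,-.06,.048)"
```

```text
t 25.12 bin [-0.0629 -0.0609] z 0.1801 jawyaw-bin -46.1 tilt [-0.002  0.    -1.   ] F [ 0.9 -0.2 -0.8] grip 0.692 q [-0.75  0.45  0.95  2.03 -0.47  0.9  -0.28]
tool delta [ 0.0016 -0.0029  0.1321] /5 [ 0.0003 -0.0006  0.0264] /10 [ 0.0002 -0.0003  0.0132] /15 [ 0.0001 -0.0002  0.0088]
```

Emit:
{"api": "send_rows", "payload": {
  "commands": [
    {"translation":[0,0,0.028],"rot":[0,0,0],"grip":0.05},
    {"translation":[0,0,0.036],"rot":[0,0,0],"grip":0.05},
    {"translation":[0,0,0.036],"rot":[0,0,0],"grip":0.05},
    {"translation":[0,0,0.022],"rot":[0,0,0],"grip":0.05},
    {"translation":[0,0,0.013],"rot":[0,0,0],"grip":0.05}
  ]
}}

```text
t: 25.53
eef_pos: [0.5188, -0.05, 0.043]
tool_rot: [0.001, 0.932, -0.362, -0.004]
contact_force: [-15.1, 7.3, 61.2]
gripper_width: 0.692
```

Emit:
{"api": "send_rows", "payload": {
  "commands": [
    {"translation":[0,0,0],"rot":[0,0,0],"grip":0.05},
    {"translation":[0,0,0],"rot":[0,0,0],"grip":0.085},
    {"translation":[0,0,0],"rot":[0,0,0],"grip":0.085},
    {"translation":[0,0,0],"rot":[0,0,0],"grip":0.085},
    {"translation":[0,0,-0.015],"rot":[0,0,0],"grip":0.085}
  ]
}}

```text
t: 25.95
eef_pos: [0.5206, -0.0501, 0.06]
tool_rot: [0.001, 0.933, -0.361, -0.001]
contact_force: [-0.7, 0.5, 0.1]
gripper_width: 0.997
```

Emit:
{"api": "send_rows", "payload": {
  "commands": [
    {"translation":[0,0,-0.03],"rot":[0,0,0],"grip":0.085},
    {"translation":[0,0,-0.035],"rot":[0,0,0],"grip":0.085},
    {"translation":[0,0,-0.035],"rot":[0,0,0],"grip":0.085},
    {"translation":[0,0,-0.02],"rot":[0,0,-7],"grip":0.085},
    {"translation":[0,0,0],"rot":[0,0,-7],"grip":0.085}
  ]
}}

```text
t: 26.37
eef_pos: [0.5245, -0.051, 0.1856]
tool_rot: [-0.001, 0.97, -0.242, 0.004]
contact_force: [1.3, 0.4, -0.9]
gripper_width: 0.993
```

Emit:
{"api": "send_rows", "payload": {
  "commands": [
    {"translation":[0,0,0],"rot":[0,0,-7],"grip":0.085},
    {"translation":[0,0,0],"rot":[0,0,-1],"grip":0.085},
    {"translation":[0,0,0],"rot":[0,0,0],"grip":0.085},
    {"translation":[0,0,0],"rot":[0,0,0],"grip":0.085},
    {"translation":[0,0,0],"rot":[0,0,0],"grip":0.085}
  ]
}}

```text
t: 26.78
eef_pos: [0.5217, -0.0505, 0.181]
tool_rot: [0.0, 0.984, -0.178, -0.0]
contact_force: [-0.5, 0.4, -0.1]
gripper_width: 0.992
```

```bash
cat > look.py <<'E'
from h import *
import sys
np.set_printoptions(precision=4,suppress=True)
st();c=load('top');H=hsv(c)
roi=np.zeros((480,640),bool);roi[219:346,154:238]=1
roi&=True
for ce,s,m in blobs(roi&(H[...,1]>110)&(H[...,2]>60),100):
    u=s[0]+s[2]/2-.5;v=s[1]+s[3]/2-.5
    print(s,tobin(onplane(c,u,v,.028)))
cv2.imwrite('pics/%s.png'%sys.argv[1],c['pixels'][:,:,::-1])
E
python3 look.py r1; python3 -c "
from h import *
goto(-.0745,.3735,.18)"
```

```text
t 26.78 bin [-0.0618 -0.0596] z 0.181 jawyaw-bin -24.25 tilt [-0.001 -0.    -1.   ] F [-0.5  0.4 -0.1] grip 0.992 q [-0.69  0.42  0.85  2.02 -0.4   0.88  0.02]
[154 219   4  50 120] [0.0182 0.4141]
[204 228  26  26 459] [0.0133 0.2748]
[161 269  27  26 465] [-0.0733  0.3746]
tool delta [-0.1893 -0.3897  0.0009] /5 [-0.0379 -0.0779  0.0002] /10 [-0.0189 -0.039   0.0001] /15 [-0.0126 -0.026   0.0001]
```

View pics/r1.png

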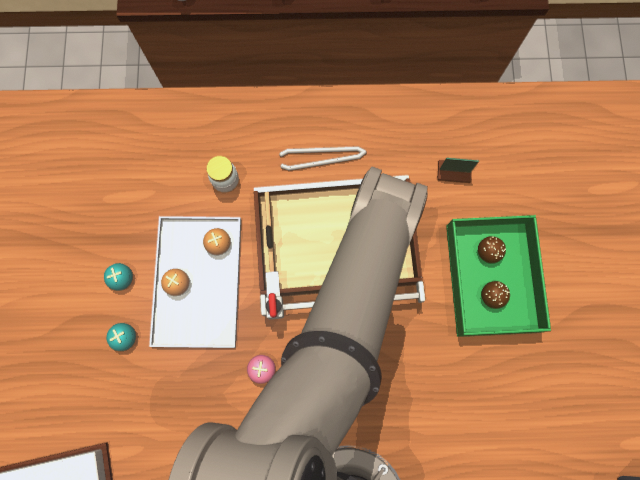

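Emit:
{"api": "send_rows", "payload": {
  "commands": [
    {"translation":[-0.0126,-0.026,0],"rot":[0,0,0],"grip":0.085},
    {"translation":[-0.0126,-0.026,0],"rot":[0,0,0],"grip":0.085},
    {"translation":[-0.0126,-0.026,0],"rot":[0,0,0],"grip":0.085},
    {"translation":[-0.0126,-0.026,0],"rot":[0,0,0],"grip":0.085},
    {"translation":[-0.0126,-0.026,0],"rot":[0,0,0],"grip":0.085}
  ]
}}

```text
t: 27.25
eef_pos: [0.5078, 0.0946, 0.1811]
tool_rot: [0.0, 0.984, -0.178, -0.0]
contact_force: [0.2, -0.4, 0.1]
gripper_width: 0.995
```

Emit:
{"api": "send_rows", "payload": {
  "commands": [
    {"translation":[-0.0126,-0.026,0],"rot":[0,0,0],"grip":0.085},
    {"translation":[-0.0126,-0.026,0],"rot":[0,0,0],"grip":0.085},
    {"translation":[-0.0126,-0.026,0],"rot":[0,0,0],"grip":0.085},
    {"translation":[-0.0126,-0.026,0],"rot":[0,0,0],"grip":0.085},
    {"translation":[-0.0126,-0.026,0],"rot":[0,0,0],"grip":0.085}
  ]
}}

```text
t: 27.67
eef_pos: [0.4939, 0.2385, 0.181]
tool_rot: [0.0, 0.984, -0.177, -0.0]
contact_force: [0.6, -0.2, -1.0]
gripper_width: 0.991
```

Emit:
{"api": "send_rows", "payload": {
  "commands": [
    {"translation":[-0.0126,-0.026,0],"rot":[0,0,0],"grip":0.085},
    {"translation":[-0.0126,-0.026,0],"rot":[0,0,0],"grip":0.085},
    {"translation":[-0.0126,-0.026,0],"rot":[0,0,0],"grip":0.085},
    {"translation":[-0.0126,-0.026,0],"rot":[0,0,0],"grip":0.085},
    {"translation":[-0.0126,-0.026,0],"rot":[0,0,0],"grip":0.085}
  ]
}}

```text
t: 28.08
eef_pos: [0.4799, 0.3823, 0.1808]
tool_rot: [0.0, 0.984, -0.177, -0.0]
contact_force: [-0.3, -0.9, -0.0]
gripper_width: 0.993
```

```bash
python3 -c "
from h import *
st();goto(-.0745,.3735,.032)"
```

```text
t 28.08 bin [-0.0752  0.3751] z 0.1808 jawyaw-bin -24.17 tilt [-0.    -0.001 -1.   ] F [-0.3 -0.9 -0. ] grip 0.993 q [-1.34  0.56  0.79  1.81 -0.47  0.97 -0.71]
tool delta [0.0013 0.001  0.1488] /5 [0.0003 0.0002 0.0298] /10 [0.0001 0.0001 0.0149] /15 [0.0001 0.0001 0.0099]
```

Emit:
{"api": "send_rows", "payload": {
  "commands": [
    {"translation":[0.001,0.001,0.03],"rot":[0,0,0],"grip":0.085},
    {"translation":[0,0,0.037],"rot":[0,0,0],"grip":0.085},
    {"translation":[0,0,0.037],"rot":[0,0,0],"grip":0.085},
    {"translation":[0,0,0.028],"rot":[0,0,0],"grip":0.085},
    {"translation":[0,0,0.017],"rot":[0,0,0],"grip":0.085}
  ]
}}

```text
t: 28.5
eef_pos: [0.4792, 0.3785, 0.0284]
tool_rot: [0.002, 0.984, -0.177, -0.001]
contact_force: [-0.5, 0.8, -0.5]
gripper_width: 0.997
```

```bash
python3 -c "
from h import *
st()"
```

```text
t 28.5 bin [-0.0762  0.3713] z 0.0284 jawyaw-bin -24.16 tilt [-0.003 -0.004 -1.   ] F [-0.5  0.8 -0.5] grip 0.997 q [-1.21  0.75  0.62  1.89 -0.64  0.72 -0.57]
```

Emit:
{"api": "send_rows", "payload": {
  "commands": [
    {"translation":[0,0,0],"rot":[0,0,0],"grip":0.085},
    {"translation":[0,0,0],"rot":[0,0,0],"grip":0.05},
    {"translation":[0,0,0],"rot":[0,0,0],"grip":0.05},
    {"translation":[0,0,0],"rot":[0,0,0],"grip":0.05},
    {"translation":[0,0,0],"rot":[0,0,0],"grip":0.05}
  ]
}}

```text
t: 28.92
eef_pos: [0.4821, 0.3803, 0.034]
tool_rot: [-0.001, 0.984, -0.177, 0.001]
contact_force: [-0.5, -1.2, 3.9]
gripper_width: 0.703
```

```bash
python3 -c "
from h import *
st()"
```

```text
t 28.92 bin [-0.0732  0.3728] z 0.034 jawyaw-bin -24.12 tilt [ 0.002  0.002 -1.   ] F [-0.5 -1.2  3.9] grip 0.703 q [-1.21  0.74  0.62  1.88 -0.64  0.72 -0.57]
```

Emit:
{"api": "send_rows", "payload": {
  "commands": [
    {"translation":[0,0,-0.01],"rot":[0,0,0],"grip":0.05},
    {"translation":[0,0,-0.03],"rot":[0,0,0],"grip":0.05},
    {"translation":[0,0,-0.037],"rot":[0,0,0],"grip":0.05},
    {"translation":[0,0,-0.037],"rot":[0,0,0],"grip":0.05},
    {"translation":[0,0,-0.034],"rot":[0,0,0],"grip":0.05}
  ]
}}

```text
t: 29.33
eef_pos: [0.4812, 0.3794, 0.1834]
tool_rot: [-0.001, 0.984, -0.177, 0.0]
contact_force: [1.1, 0.3, -0.8]
gripper_width: 0.696
```

```bash
python3 -c "
from h import *
st();goto(-.06,.04,.18)
c=load('scene');i=c['pixels'][:,:,::-1]
i=i[80:340,220:470];cv2.imwrite('pics/s_scene.png',cv2.resize(i,None,fx=2.2,fy=2.2,interpolation=cv2.INTER_CUBIC))"
```

```text
t 29.33 bin [-0.0741  0.372 ] z 0.1834 jawyaw-bin -24.15 tilt [ 0.001  0.001 -1.   ] F [ 1.1  0.3 -0.8] grip 0.696 q [-1.34  0.56  0.79  1.81 -0.47  0.97 -0.7 ]
tool delta [0.1487 0.2972 0.0031] /5 [0.0297 0.0594 0.0006] /10 [0.0149 0.0297 0.0003] /15 [0.0099 0.0198 0.0002]
```

View pics/s_scene.png

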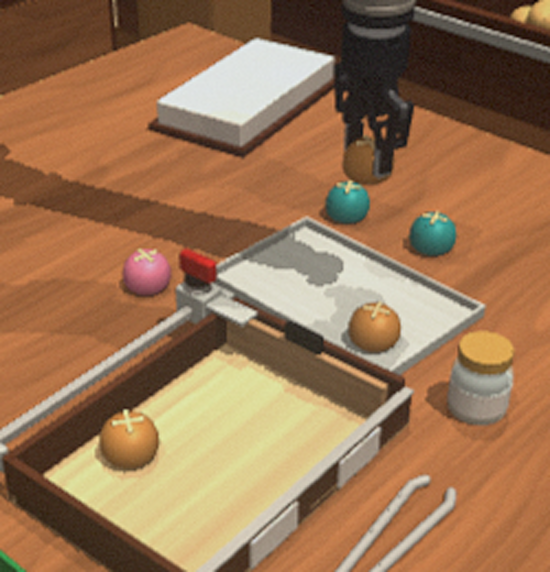

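Emit:
{"api": "send_rows", "payload": {
  "commands": [
    {"translation":[0.0167,0.0289,0],"rot":[0,0,0],"grip":0.05},
    {"translation":[0.0167,0.0289,0],"rot":[0,0,0],"grip":0.05},
    {"translation":[0.0167,0.0289,0],"rot":[0,0,0],"grip":0.05},
    {"translation":[0.0167,0.0289,0],"rot":[0,0,0],"grip":0.05},
    {"translation":[0.0167,0.0289,0],"rot":[0,0,0],"grip":0.05}
  ]
}}

```text
t: 29.8
eef_pos: [0.509, 0.2137, 0.1812]
tool_rot: [-0.001, 0.984, -0.177, 0.0]
contact_force: [0.3, -0.4, -1.4]
gripper_width: 0.701
```

Emit:
{"api": "send_rows", "payload": {
  "commands": [
    {"translation":[0.0167,0.0289,0],"rot":[0,0,0],"grip":0.05},
    {"translation":[0.0167,0.0289,0],"rot":[0,0,0],"grip":0.05},
    {"translation":[0.0167,0.0289,0],"rot":[0,0,0],"grip":0.05},
    {"translation":[0.0167,0.0289,0],"rot":[0,0,0],"grip":0.05},
    {"translation":[0.0167,0.0289,0],"rot":[0,0,0],"grip":0.05}
  ]
}}

```text
t: 30.22
eef_pos: [0.5371, 0.0491, 0.1812]
tool_rot: [-0.001, 0.984, -0.177, 0.0]
contact_force: [-0.8, 0.3, -1.2]
gripper_width: 0.704
```

```bash
python3 -c "
from h import *
st();goto(-.04,.04,.048)"
```

```text
t 30.22 bin [-0.04    0.0388] z 0.1812 jawyaw-bin -24.12 tilt [ 0.001  0.001 -1.   ] F [-0.8  0.3 -1.2] grip 0.704 q [-0.85  0.44  0.84  1.99 -0.42  0.89 -0.15]
tool delta [-0.0006 -0.0009  0.1332] /5 [-0.0001 -0.0002  0.0266] /10 [-0.0001 -0.0001  0.0133] /15 [-0.     -0.0001  0.0089]
```

Emit:
{"api": "send_rows", "payload": {
  "commands": [
    {"translation":[0,0,0.028],"rot":[0,0,0],"grip":0.05},
    {"translation":[0,0,0.036],"rot":[0,0,0],"grip":0.05},
    {"translation":[0,0,0.033],"rot":[0,0,0],"grip":0.05},
    {"translation":[0,0,0.02],"rot":[0,0,0],"grip":0.05},
    {"translation":[0,0,0.012],"rot":[0,0,0],"grip":0.05}
  ]
}}

```text
t: 30.63
eef_pos: [0.5359, 0.0505, 0.0497]
tool_rot: [0.0, 0.984, -0.177, -0.001]
contact_force: [-0.1, 0.5, -0.6]
gripper_width: 0.701
```

Emit:
{"api": "send_rows", "payload": {
  "commands": [
    {"translation":[0,0,0],"rot":[0,0,0],"grip":0.05},
    {"translation":[0,0,0.003],"rot":[0,0,0],"grip":0.085},
    {"translation":[0,0,0],"rot":[0,0,0],"grip":0.085},
    {"translation":[0,0,0],"rot":[0,0,0],"grip":0.085},
    {"translation":[0,0,-0.015],"rot":[0,0,0],"grip":0.085}
  ]
}}

```text
t: 31.05
eef_pos: [0.5364, 0.0508, 0.063]
tool_rot: [0.0, 0.984, -0.177, -0.001]
contact_force: [0.3, 0.8, -0.5]
gripper_width: 0.996
```

Emit:
{"api": "send_rows", "payload": {
  "commands": [
    {"translation":[0,0,-0.03],"rot":[0,0,0],"grip":0.085},
    {"translation":[0,0,-0.037],"rot":[0,0,0],"grip":0.085},
    {"translation":[0,0,-0.037],"rot":[0,0,0],"grip":0.085},
    {"translation":[0,0,-0.015],"rot":[0,0,0],"grip":0.085},
    {"translation":[0,0,0],"rot":[0,0,0],"grip":0.085}
  ]
}}

```text
t: 31.47
eef_pos: [0.5399, 0.0507, 0.1872]
tool_rot: [-0.002, 0.984, -0.177, 0.004]
contact_force: [-0.0, 0.3, -0.3]
gripper_width: 0.993
```

```bash
python3 look.py r2; python3 -c "
from h import *
goto(.0125,.2748,.18)"
```

```text
t 31.47 bin [-0.037   0.0402] z 0.1872 jawyaw-bin -24.12 tilt [ 0.008  0.003 -1.   ] F [-0.   0.3 -0.3] grip 0.993 q [-0.86  0.43  0.85  1.98 -0.42  0.9  -0.15]
[154 219   4  48 118] [0.0205 0.4141]
[204 228  26  26 459] [0.0133 0.2748]
tool delta [-0.0492 -0.2345  0.0058] /5 [-0.0098 -0.0469  0.0012] /10 [-0.0049 -0.0235  0.0006] /15 [-0.0033 -0.0156  0.0004]
```

View pics/r2.png

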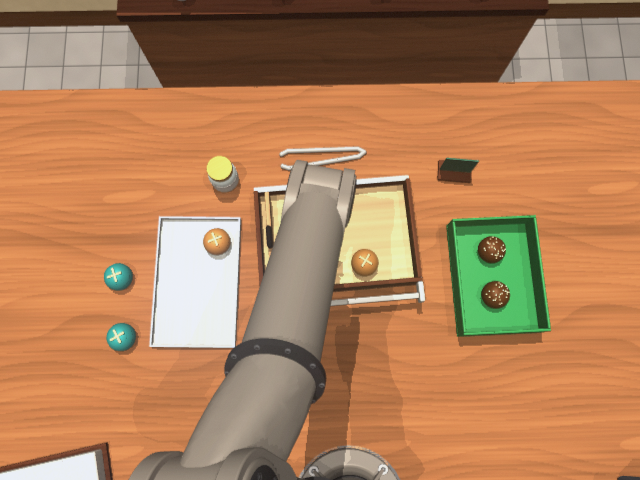

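Emit:
{"api": "send_rows", "payload": {
  "commands": [
    {"translation":[-0.005,-0.0234,0],"rot":[0,0,0],"grip":0.078},
    {"translation":[-0.005,-0.0234,0],"rot":[0,0,0],"grip":0.078},
    {"translation":[-0.005,-0.0234,0],"rot":[0,0,0],"grip":0.078},
    {"translation":[-0.005,-0.0234,0],"rot":[0,0,0],"grip":0.078},
    {"translation":[-0.005,-0.0234,0],"rot":[0,0,0],"grip":0.078}
  ]
}}

```text
t: 31.93
eef_pos: [0.5536, 0.1701, 0.1813]
tool_rot: [0.0, 0.984, -0.177, -0.001]
contact_force: [-0.6, 0.2, -0.3]
gripper_width: 0.913
```

Emit:
{"api": "send_rows", "payload": {
  "commands": [
    {"translation":[-0.005,-0.0234,0],"rot":[0,0,0],"grip":0.078},
    {"translation":[-0.005,-0.0234,0],"rot":[0,0,0],"grip":0.078},
    {"translation":[-0.005,-0.0234,0],"rot":[0,0,0],"grip":0.078},
    {"translation":[-0.005,-0.0234,0],"rot":[0,0,0],"grip":0.078},
    {"translation":[-0.005,-0.0234,0],"rot":[0,0,0],"grip":0.078}
  ]
}}

```text
t: 32.35
eef_pos: [0.5708, 0.2884, 0.1811]
tool_rot: [0.0, 0.984, -0.177, -0.001]
contact_force: [0.3, -0.0, 0.8]
gripper_width: 0.914
```

```bash
python3 -c "
from h import *
st();goto(.0125,.2748,.032)"
```

```text
t 32.35 bin [0.0094 0.2754] z 0.1811 jawyaw-bin -24.1 tilt [-0.002 -0.001 -1.   ] F [ 0.3 -0.   0.8] grip 0.914 q [-1.11  0.6   0.78  1.74 -0.5   1.   -0.49]
tool delta [ 0.0033 -0.0009  0.1491] /5 [ 0.0007 -0.0002  0.0298] /10 [ 0.0003 -0.0001  0.0149] /15 [ 0.0002 -0.0001  0.0099]
```

Emit:
{"api": "send_rows", "payload": {
  "commands": [
    {"translation":[0.003,-0.001,0.03],"rot":[0,0,0],"grip":0.078},
    {"translation":[0,0,0.037],"rot":[0,0,0],"grip":0.078},
    {"translation":[0,0,0.037],"rot":[0,0,0],"grip":0.078},
    {"translation":[0,0,0.027],"rot":[0,0,0],"grip":0.078},
    {"translation":[0,0,0.017],"rot":[0,0,0],"grip":0.078}
  ]
}}

```text
t: 32.77
eef_pos: [0.5719, 0.2863, 0.0297]
tool_rot: [0.002, 0.984, -0.177, -0.002]
contact_force: [-0.2, -0.1, 0.3]
gripper_width: 0.916
```

```bash
python3 -c "
from h import *
st()"
```

```text
t 32.77 bin [0.0103 0.2732] z 0.0297 jawyaw-bin -24.1 tilt [-0.005 -0.003 -1.   ] F [-0.2 -0.1  0.3] grip 0.916 q [-1.    0.79  0.63  1.81 -0.65  0.77 -0.37]
```

Emit:
{"api": "send_rows", "payload": {
  "commands": [
    {"translation":[0,0,0],"rot":[0,0,0],"grip":0.078},
    {"translation":[0,0,0],"rot":[0,0,0],"grip":0.05},
    {"translation":[0,0,0],"rot":[0,0,0],"grip":0.05},
    {"translation":[0,0,0],"rot":[0,0,0],"grip":0.05},
    {"translation":[0,0,0],"rot":[0,0,0],"grip":0.05}
  ]
}}

```text
t: 33.18
eef_pos: [0.5755, 0.2877, 0.0357]
tool_rot: [-0.001, 0.984, -0.177, 0.001]
contact_force: [0.5, -0.9, -0.1]
gripper_width: 0.7
```

```bash
python3 -c "
from h import *
st()"
```

```text
t 33.18 bin [0.014  0.2744] z 0.0357 jawyaw-bin -24.1 tilt [ 0.002  0.001 -1.   ] F [ 0.5 -0.9 -0.1] grip 0.7 q [-1.    0.78  0.64  1.81 -0.65  0.77 -0.38]
```

Emit:
{"api": "send_rows", "payload": {
  "commands": [
    {"translation":[0,0,-0.01],"rot":[0,0,0],"grip":0.05},
    {"translation":[0,0,-0.03],"rot":[0,0,0],"grip":0.05},
    {"translation":[0,0,-0.037],"rot":[0,0,0],"grip":0.05},
    {"translation":[0,0,-0.037],"rot":[0,0,0],"grip":0.05},
    {"translation":[0,0,-0.034],"rot":[0,0,0],"grip":0.05}
  ]
}}

```text
t: 33.6
eef_pos: [0.575, 0.287, 0.1856]
tool_rot: [-0.001, 0.984, -0.177, 0.001]
contact_force: [1.0, 0.7, -0.8]
gripper_width: 0.703
```

```bash
python3 -c "
from h import *
st();goto(.05,-.03,.18)
c=load('scene');i=c['pixels'][:,:,::-1]
i=i[80:340,220:470];cv2.imwrite('pics/t_scene.png',cv2.resize(i,None,fx=2.2,fy=2.2,interpolation=cv2.INTER_CUBIC))"
```

```text
t 33.6 bin [0.0134 0.2738] z 0.1856 jawyaw-bin -24.13 tilt [ 0.001  0.001 -1.   ] F [ 1.   0.7 -0.8] grip 0.703 q [-1.1   0.6   0.79  1.74 -0.5   1.01 -0.49]
tool delta [0.1576 0.2622 0.0054] /5 [0.0315 0.0524 0.0011] /10 [0.0158 0.0262 0.0005] /15 [0.0105 0.0175 0.0004]
```

View pics/t_scene.png

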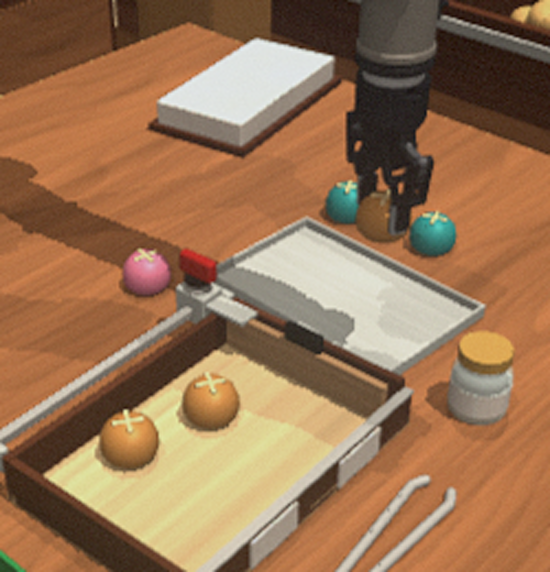

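Emit:
{"api": "send_rows", "payload": {
  "commands": [
    {"translation":[0.0153,0.0253,0],"rot":[0,0,0],"grip":0.05},
    {"translation":[0.0153,0.0253,0],"rot":[0,0,0],"grip":0.05},
    {"translation":[0.0153,0.0253,0],"rot":[0,0,0],"grip":0.05},
    {"translation":[0.0153,0.0253,0],"rot":[0,0,0],"grip":0.05},
    {"translation":[0.0153,0.0253,0],"rot":[0,0,0],"grip":0.05}
  ]
}}

```text
t: 34.07
eef_pos: [0.6026, 0.1408, 0.1835]
tool_rot: [-0.001, 0.984, -0.177, 0.001]
contact_force: [0.1, 0.2, -0.9]
gripper_width: 0.699
```

Emit:
{"api": "send_rows", "payload": {
  "commands": [
    {"translation":[0.0153,0.0253,0],"rot":[0,0,0],"grip":0.05},
    {"translation":[0.0153,0.0253,0],"rot":[0,0,0],"grip":0.05},
    {"translation":[0.0153,0.0253,0],"rot":[0,0,0],"grip":0.05},
    {"translation":[0.0153,0.0253,0],"rot":[0,0,0],"grip":0.05},
    {"translation":[0.0153,0.0253,0],"rot":[0,0,0],"grip":0.05}
  ]
}}

```text
t: 34.48
eef_pos: [0.6304, -0.0046, 0.1834]
tool_rot: [-0.0, 0.984, -0.177, 0.001]
contact_force: [0.4, 0.1, -1.2]
gripper_width: 0.702
```

```bash
python3 -c "
from h import *
st();goto(.05,-.02,.05)"
```

```text
t 34.48 bin [ 0.0497 -0.0208] z 0.1834 jawyaw-bin -24.11 tilt [ 0.001  0.001 -1.   ] F [ 0.4  0.1 -1.2] grip 0.702 q [-0.64  0.58  0.79  1.77 -0.48  0.99 -0.02]
tool delta [-0.0002 -0.0008  0.1334] /5 [-0.     -0.0002  0.0267] /10 [-0.     -0.0001  0.0133] /15 [-0.     -0.0001  0.0089]
```

Emit:
{"api": "send_rows", "payload": {
  "commands": [
    {"translation":[0,0,0.028],"rot":[0,0,0],"grip":0.05},
    {"translation":[0,0,0.036],"rot":[0,0,0],"grip":0.05},
    {"translation":[0,0,0.035],"rot":[0,0,0],"grip":0.05},
    {"translation":[0,0,0.02],"rot":[0,0,0],"grip":0.05},
    {"translation":[0,0,0.013],"rot":[0,0,0],"grip":0.05}
  ]
}}

```text
t: 34.9
eef_pos: [0.6289, -0.0029, 0.0484]
tool_rot: [0.0, 0.984, -0.177, -0.001]
contact_force: [0.1, 0.5, -0.5]
gripper_width: 0.7
```

Emit:
{"api": "send_rows", "payload": {
  "commands": [
    {"translation":[0,0,0],"rot":[0,0,0],"grip":0.05},
    {"translation":[0,0,0.002],"rot":[0,0,0],"grip":0.085},
    {"translation":[0,0,0],"rot":[0,0,0],"grip":0.085},
    {"translation":[0,0,0],"rot":[0,0,0],"grip":0.085},
    {"translation":[0,0,-0.015],"rot":[0,0,0],"grip":0.085}
  ]
}}

```text
t: 35.32
eef_pos: [0.6293, -0.0028, 0.0629]
tool_rot: [0.0, 0.984, -0.177, -0.001]
contact_force: [-0.3, 0.3, -0.3]
gripper_width: 0.992
```

Emit:
{"api": "send_rows", "payload": {
  "commands": [
    {"translation":[0,0,-0.03],"rot":[0,0,0],"grip":0.085},
    {"translation":[0,0,-0.037],"rot":[0,0,0],"grip":0.085},
    {"translation":[0,0,-0.037],"rot":[0,0,0],"grip":0.085},
    {"translation":[0,0,-0.037],"rot":[0,0,0],"grip":0.085},
    {"translation":[0,0,-0.02],"rot":[0,0,0],"grip":0.085}
  ]
}}

```text
t: 35.73
eef_pos: [0.6319, -0.0042, 0.2309]
tool_rot: [-0.001, 0.984, -0.177, 0.003]
contact_force: [1.2, 0.5, 0.5]
gripper_width: 0.999
```

Emit:
{"api": "send_rows", "payload": {
  "commands": [
    {"translation":[0.012,0.037,0],"rot":[0,0,0],"grip":0.085},
    {"translation":[0.012,0.037,0],"rot":[0,0,0],"grip":0.085},
    {"translation":[0.012,0.037,0],"rot":[0,0,0],"grip":0.085},
    {"translation":[0.012,0.037,0],"rot":[0,0,0],"grip":0.085},
    {"translation":[0.012,0.037,0],"rot":[0,0,0],"grip":0.085}
  ]
}}

```text
t: 36.15
eef_pos: [0.6219, -0.1994, 0.2267]
tool_rot: [-0.0, 0.984, -0.177, 0.001]
contact_force: [0.3, -0.3, 0.9]
gripper_width: 0.991
```

```bash
python3 look.py r3; python3 -c "
from h import *
c=load('scene');cv2.imwrite('pics/u_scene.png',c['pixels'][:,:,::-1])"
```

```text
t 36.15 bin [ 0.0285 -0.2147] z 0.2267 jawyaw-bin -24.1 tilt [ 0.002 -0.    -1.   ] F [ 0.3 -0.3  0.9] grip 0.991 q [-0.34  0.58  0.81  1.67 -0.46  1.09  0.26]
[154 219   4  49 117] [0.0193 0.4141]
```

View pics/r3.png

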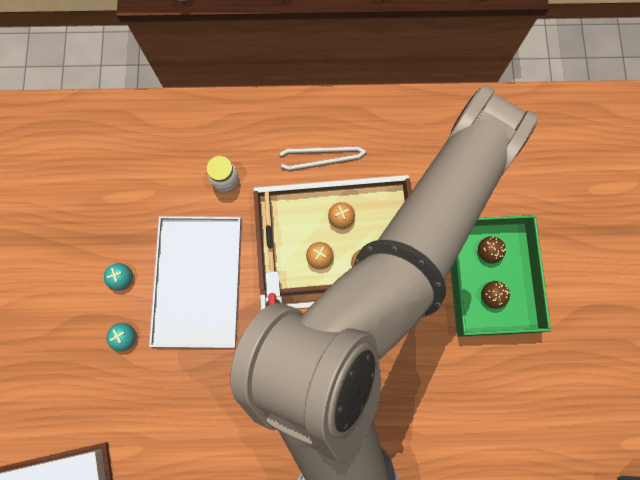

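View pics/u_scene.png

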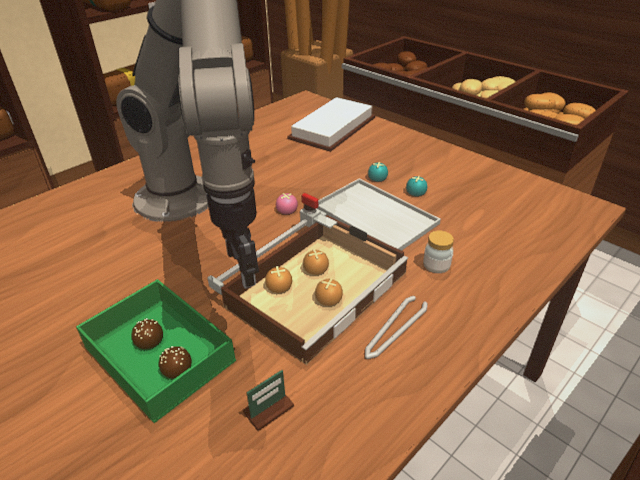

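```bash
python3 - <<'E'
from h import *
i=cv2.imread('pics/r1.png');c=load("top",0)
H=cv2.cvtColor(i,cv2.COLOR_BGR2HSV);h,s,v=[H[...,k].astype(int) for k in range(3)]
m=np.zeros(h.shape,bool);m[285:325,255:290]=1
m&=((h<5)|(h>172))&(s>170)&(v>120)
y,x=np.nonzero(m);p=tobin(onplane(c,x,y,.119)).astype(np.float32);print(len(x),p.mean(0),cv2.fitLine(p,cv2.DIST_L2,0,.01,.01).ravel())
m=np.zeros(h.shape,bool);m[220:252,262:276]=1;m&=(v<75)
for ce,st_,mm in blobs(m,15):print(st_,tobin(onplane(c,ce[0],ce[1],.088)))
cv2.imwrite('pics/v.png',cv2.resize(i[175:325,245:345],None,fx=4,fy=4,interpolation=cv2.INTER_CUBIC))
E
```

```text
136 [-0.15427618  0.15070507] [ 0.99988276  0.01531352 -0.15427618  0.1507051 ]
[266 226   7  22 115] [-0.00140804  0.14971335]
```

View pics/v.png

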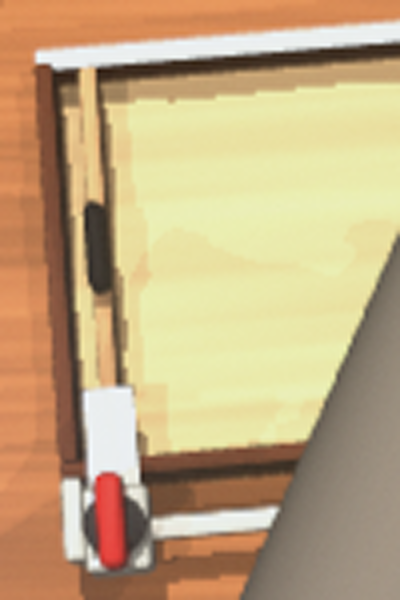

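Emit:
{"api": "send_rows", "payload": {
  "commands": [
    {"translation":[0,0,0],"rot":[0,0,0],"grip":0.085},
    {"translation":[0,0,0],"rot":[0,0,0],"grip":0.085},
    {"translation":[0,0,0],"rot":[0,0,0],"grip":0.085},
    {"translation":[0,0,0],"rot":[0,0,0],"grip":0.085},
    {"translation":[0,0,0],"rot":[0,0,0],"grip":0.085}
  ]
}}

```text
t: 36.67
eef_pos: [0.6225, -0.1958, 0.2244]
tool_rot: [-0.0, 0.984, -0.176, -0.0]
contact_force: [0.6, 0.5, 0.3]
gripper_width: 0.996
```

```bash
python3 -c "
from station import *
print(hand_in())"
```

```text
the job is handed in; nothing more can be done
None
```

The job is done and handed in at about 37 s; the hand-in reports no verdict.

**What I did:**
- Moved both seeded rolls from the bin into the green crate.
- Loosened the red knob by about 70°, slid the divider to its end stop holding it by the knob, and screwed the knob down to its hard stop.
- Laid all three golden rolls from the sheet pan in the widened part of the bin.

**Last checks:**
- **Divider and knob:** a top picture taken after tightening puts the divider at bin y about 0.150 m, which is the end stop, and the knob at about 0.015 rad.
- **Rolls:** the final pictures show three golden rolls in the bin, two seeded rolls in the crate and an empty pan. The arm partly hides one bin roll from above, but the side camera shows all three.
- **Left alone:** the jam jar, tongs and ticket stand look unmoved in the final pictures. I judged this by eye and did not measure it.
- **Robot:** clear of everything at hand-in.

**One slip:** I set the first golden roll down too low, and the wrist force rose briefly to about 61 N, under the 120 N wrist limit. I placed the other two golden rolls higher, and nothing showed on the force sensor. No check disagreed with another.

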